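# Fit the filing arm to its bench bracket

## Robot

A 6-joint arm with a two-finger parallel gripper is mounted at the origin on a cart in front of the work surface, level with it; the furniture and walls round the work are solid. World frame = base frame: x ahead of the robot, y to its left, z up, the work surface at z = 0. Lengths are in m, angles in rad, forces in N, time in s.
With the tool pointing down it reaches from about 0.325 to 0.9 m from the base axis. Payload 3.5 kg.
Tool frame: the origin (TCP) lies midway between the tips of the shut fingers; the grasp point (between the pads) lies 19 mm behind it; z points along the fingers, y is the direction in which the jaws open and shut (so a half turn about z gives the same grasp; the last joint's range is limited). The gripper opens to 85 mm and grips with 20 to 120 N. Pads are 22 mm wide; open, the fingers measure 114 mm over their backs; the gripper's body (76 mm by 85 mm) begins 54 mm behind the grasp point. The pads swing forward as they close: fully open they stand 13 mm farther back than shut.
Start: joints at [-1.444, 0.276, -0.026, 1.268, 0, 1.467], TCP at [0.142, -0.609, 0.231] pointing down, gripper open.
Joint ranges: [-3.12, 3.12], [-0.85, 1.88], [-1.08, 1.24], [-1.95, 2.15], [-1.57, 1.53], [-3.14, 3.14]. Speed limits (rad/s): [2.57, 2.57, 3.14, 3.14, 3.14, 3.14].

## Interface

Orientations are given as a 3x3 rotation matrix whose columns are the frame's x, y, z axes.
In Python, from cell import read_state, get_image, job_done gives the robot as it stands.
- The arm moves only by the tool servo_tool, never from a script. Its argument "plan" is a list that holds one entry, the list of rows, each a list of 6 numbers: the shift along the tool's x, y, z in m, then the turn, a rotation vector about the tool's x, y, z in rad. A call has 1 to 20 rows; each row shifts and turns the commanded pose from where the row before left it, along the tool's axes as they then stand; what a row does not reach is not made up. A row lasts 1/10 s, in which the tool goes at most 50 mm and 8.59 degrees, less where a joint would pass 70% of its speed; a pose out of reach is approached as far as the arm can. A call is refused whole if a number of a shift passes 0.05 or a number of a turn 0.15, either way. A call with a gripper value outside its range is refused whole. "jaw" is the gripper command: -1 is fully open, 1 is shut, values between are in proportion, set as the call begins (left out, the last holds). The fingers move at their own pace and stop on an object; the grip force is fixed at half the most. Time passes only in rows, so rows that do not move let the fingers close. It gives the time, the measured TCP pose, the force and the opening at its end, in the units of the state.
- read_state(): the state, without advancing time (a new reading comes with each control period).
- get_image(name): name is "scene" or "top" or "wrist"; returns a dict with "image" (480x640x3 uint8, blue, green, red), "fov_y" (degrees; the focal length in pixels is half the picture's height over the tangent of half this angle, whatever the lens; pixels are square), "cx", "cy" (the principal point, pixels), "R" (3x3) and "t" (3): a world point X has camera coordinates R X + t. Camera axes: x right, y down, z forward; pixel columns grow to the right and rows downward; lengths in m; the calibration is good to about 2 mm. A picture is of the moment at which its call begins. There is no depth.
- job_done(): hands the job in, once; it reports no verdict.
The state is a dict: "time_s": time; "joint_positions": joint angles; "qvel": joint speeds; "effort": joint torques, N m; "position": TCP position; "tool_rot": TCP orientation; "force": force on the tool from outside, world axes, zero at the start; "moment": the same for the moment, N m; "finger_gap": finger opening in m.
Only numpy, scipy, OpenCV 4.12 (cv2) and the standard library are available. Lean on these libraries where they do the work, as an engineer would, in place of code of your own. Each camera call takes 0.05 s, during which the arm holds its last target.

## Task

Fit the filing arm to the bracket on the bench: squeeze its spring button flush so that the bar can slide into the bracket's square tube, then push the bar home until the button springs out through the hole in the tube's side. Only once it has sprung out, swing the clamp lever over until its shoe lies firmly on the bar. Leave the file, the oil can and the screwdriver where they are.

Things in the scene. Friction and masses are not known exactly. Their poses are not given: they have to be found in the camera images.
- filing_arm: Loose filing arm, 0.18 to 0.35 kg: steel square bar, 24 x 24 mm, hardwood filing block with a V groove on its rear end. Origin on the bar's centre line at the button; x to the nose, y to the button's side, z up. Along x: nose end +60 mm (last 8 mm tapered by 4.5 mm a side), bare bar back to -95, block -95 to -140 mm (44 mm wide, 16 mm below to 22 mm above the centre line).
- bar_button (a point): Point on the bar's +y face, 12 mm off the centre line, at the middle of the button: a square-edged brass block 18 mm long (along the bar), 11 mm high, standing 8 mm out. Its square end butts on the tube unless pressed in. Squeeze it against the opposite face with finger pads that reach no farther forward than its middle, and its front half stays free to enter the tube.
- bar_nose (a point): Middle of the arm's nose end, 60 mm ahead of the button.
- button (a joint): Spring button, m: 0 = sprung right out, 0.008 = flush with the bar's face. 2 N to start it, 8 N holds it flush. Once the front part of the button is inside the tube, the tube's wall keeps it pressed (reads 0.005 to 0.008) and it may be let go; the bar then droops at its rear by up to 0.09 rad: level it before pushing on, or it binds.
- receiver: Fixed dark steel bracket, foot 135 x 76 x 10 mm. Origin on the bench under the mouth of its tube; x points into the tube (the way the bar is pushed), z up, +y is the side with the hole, nearer the robot. Square tube, bore 27 mm, wall 3 mm, top 66 mm above the bench, closed from x = 0 to 72 mm, then an open-topped channel to 112 mm with an end stop at 104 mm.
- receiver_mouth (a point): Middle of the tube's mouth, on the bore's centre line, 50 mm above the bench. Axes as the receiver's. In front of the mouth is bare bench. Between rest and bracket the handle of the bench vice stands at world x = 0.49 to 0.52, y = -0.08 to -0.01, up to z = 0.18: carry the arm over or round it.
- receiver_hole (a point): Middle of the button hole in the outside of the tube's +y wall: 40 mm in from the mouth, 23 mm long, 15.5 mm high. Home means the arm's origin is 40 mm in from the mouth (2 mm play either way) and the button stands 2 to 5 mm out of the wall; sliding the bar there takes 5 to 10 N along it.
- clamp_lever (a joint): Clamp lever of the bracket, steel with a black tail, rad: 0 = closed, lying forward over the tube towards the mouth, its shoe on the bar's nose; starts at 1.4 to 1.85 = standing up or leaning back away from the mouth. Stiff hinge (0.06 N m): it stays where it is left. Push the tail over (1 to 2 N) and press it down till it stops.
- lever_tail (a point): Middle of the outer face of the lever's black tail (34 x 26 x 10 mm), 85 mm from the hinge line: the top face when closed (then 91 mm above the bench, 34 mm in from the mouth), the face away from the mouth when the lever stands up.
- clamp_lever_hinge (a point): Middle of the lever's hinge line: 118 mm in from the mouth, over the bracket's centre line, 77 mm above the bench. It runs along the receiver's y; the tail swings in the receiver's x-z plane. Two ears beside it, 11 mm in radius, 39 mm over their outsides; the lever is 16 mm wide, its tail 26 mm.
- wooden_rest: Fixed wooden rest holding the arm level in two open notches, bar's centre line 51 mm above the bench. Origin on the bench under the arm's button, x the way of the arm's nose. Board 150 x 60 x 12 mm; notched uprights 14 mm thick at x = +40 and -62 mm, 46 mm high, the notches 7 mm deep: the bar is clear for fingers between x = -50 and +30 mm.
- file: Bystander: flat file with wooden handle, 238 mm long, lying on the bench.
- oil_can: Bystander: cone-shaped oil can with a thin bent spout, 62 mm wide, 143 mm high.
- screwdriver: Bystander: screwdriver with an amber handle, 208 mm long, lying along the front edge of the bench.

How it is judged:
On the way, in this order (a step that is already met when the one before it is completed fails the run):
1. with the button pressed in, the bar is in the tube so far that the tube's wall covers the front part of the button (x of filing_arm in the frame of receiver_mouth between -0.006 and 0.028 m and y of filing_arm in the frame of receiver_mouth between -0.005 and 0.005 m and z of filing_arm in the frame of receiver_mouth between -0.005 and 0.005 m and angle between the x axis of filing_arm and the x axis of receiver_mouth, either way round below 0.12 rad and value of joint button above 0.0035 m), for 0.1 s.
2. the bar is home and the button has sprung out through the hole (x of filing_arm in the frame of receiver_mouth between 0.0355 and 0.0445 m and y of filing_arm in the frame of receiver_mouth between -0.005 and 0.005 m and z of filing_arm in the frame of receiver_mouth between -0.005 and 0.005 m and angle between the x axis of filing_arm and the x axis of receiver_mouth, either way round below 0.08 rad and value of joint button below 0.0015 m), for 0.3 s.
3. the clamp lever is closed on the bar (all of step 2 and value of joint clamp_lever below 0.09 rad), for 0.2 s.
At the end, for the whole second after the job is handed in: The arm lies straight in the tube (within 0.08 rad and 5 mm of the bore's line) with the button 35.5 to 44.5 mm in from the mouth and sprung out through the hole (joint under 1.5 mm), at rest, and the clamp lever is closed (under 0.09 rad) (all of step 3 and linear speed of filing_arm below 0.02 m/s); the robot touches nothing.
It fails at once if the file, oil can or screwdriver is pushed more than 30 mm from its place (distance of any of file, oil_can, screwdriver from where it was at the start of the episode above 0.03 m).
It also fails if it takes over 61 s, if anything falls off the work surface, if the arm or the gripper's body presses on something with over 40 N, if the wrist force passes 120 N, or if a joint passes its speed limit or range.

## Working session

There is one attempt and no reset: what is moved stays moved. The work goes in short steps, Python scripts to look and compute and a tool call to move; the robot and the scene stay as the last step left them, time stands still between calls to the robot, and variables do not carry over. Pictures are saved under pics/ and viewed, and the job is handed in when it is done.

Besides the shell and the picture viewer there is one more tool, called after "Request:" as name(argument=value, ...), one argument or row to a line, values as JSON. servo_tool: Moves the arm, as the interface text tells. Its arguments: {"type":"object","properties":{"plan":{"type":"array"},"jaw":{"type":"number"}},"required":["plan"]}

```bash
ls; mkdir -p pics
python3 - <<'E'
from cell import *
import cv2
s=read_state(); print({k:s[k] for k in s})
for n in ("scene","top","wrist"):
    d=get_image(n); cv2.imwrite(f"pics/{n}0.png",d["image"]); print(n,d["fov_y"],d["cx"],d["cy"],d["R"],d["t"])
E
```

```text
pics
{'time_s': 0.0, 'joint_positions': array([-1.44438250e+00,  2.77126985e-01, -2.78977026e-02,  1.26796307e+00,
        2.41605403e-05,  1.46740509e+00]), 'qvel': array([-0.0011819 ,  0.00117966, -0.00043162,  0.00027537, -0.00154226,
        0.00221807]), 'effort': array([-5.81738391e-05, -4.45510948e+01,  2.95202351e+01,  1.62521243e-02,
       -1.86760276e-04, -1.14518837e-06]), 'position': array([ 0.14227222, -0.60780047,  0.23015548]), 'tool_rot': array([[ 9.73710855e-01,  2.27787415e-01, -2.52321738e-04],
       [ 2.27787417e-01, -9.73708454e-01,  2.17698689e-03],
       [ 2.50202406e-04, -2.17723148e-03, -9.99997599e-01]]), 'force': array([ 0.24588877, -0.40239663,  1.0577057 ]), 'moment': array([-0.00355517, -0.04088306,  0.03361508]), 'finger_gap': 0.08547169846364389}
scene 55.28329210722392 319.3012113041487 241.7030314762063 [[-0.85739737 -0.51439559 -0.01633812]
 [-0.24916399  0.44266664 -0.86137306]
 [ 0.45031885 -0.73446812 -0.50771007]] [0.47162642 0.17920112 0.87960883]
top 48.66551642839184 326.5113818120376 238.69010085789606 [[ 0.01877599 -0.99974075  0.01287978]
 [-0.98987668 -0.02040025 -0.14045635]
 [ 0.14068269 -0.01011219 -0.99000309]] [0.00875773 0.5131102  1.14632213]
wrist 69.46852025617238 316.9308379113135 244.6222462091369 [[ 0.22802391 -0.97365458 -0.00136319]
 [-0.92656966 -0.21742661  0.30691096]
 [-0.29912166 -0.06871995 -0.95173726]] [-0.62245015 -0.03915273  0.37968983]
```

View pics/scene0.png

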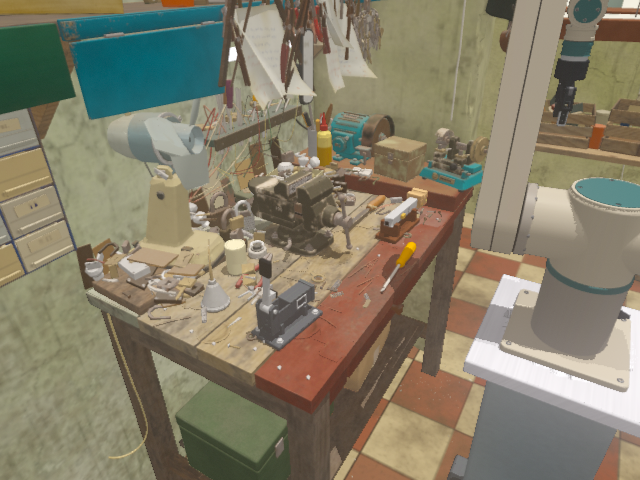

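View pics/top0.png

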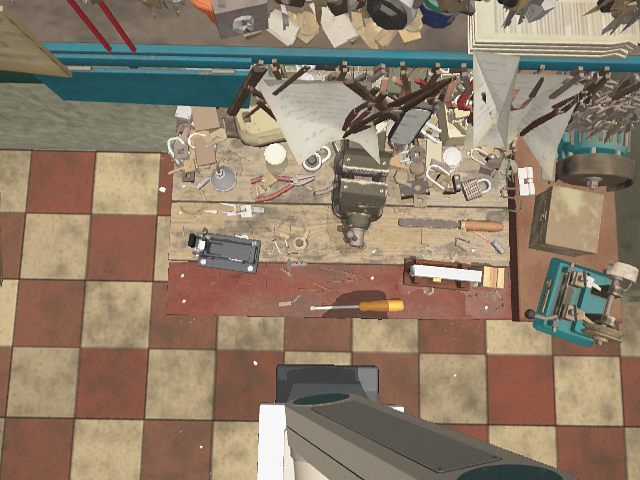

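View pics/wrist0.png

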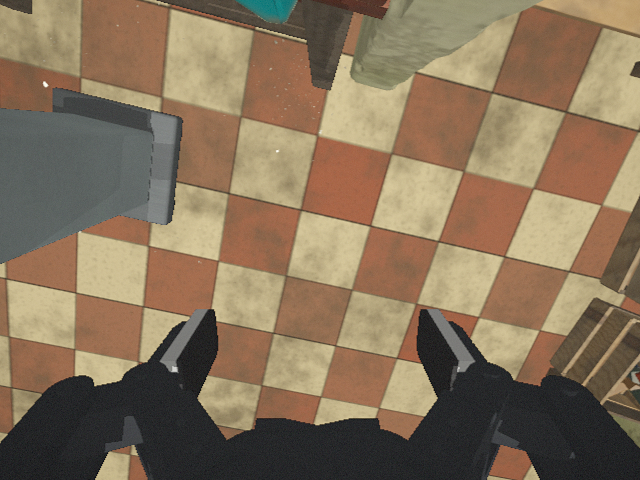

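```bash
cat > h.py <<'E'
import cv2, numpy as np
from cell import *
def cam(n):
    d=get_image(n); d["f"]=240/np.tan(np.radians(d["fov_y"])/2); d["R"]=np.array(d["R"]);d["t"]=np.array(d["t"]); return d
def proj(d,X):
    c=d["R"]@np.array(X)+d["t"]; return np.array([d["cx"]+d["f"]*c[0]/c[2],d["cy"]+d["f"]*c[1]/c[2]])
def back(d,u,v,z):
    r=d["R"].T@np.array([(u-d["cx"])/d["f"],(v-d["cy"])/d["f"],1]); o=-d["R"].T@d["t"]
    return o+r*(z-o[2])/r[2]
def ray(d,u,v):
    r=d["R"].T@np.array([(u-d["cx"])/d["f"],(v-d["cy"])/d["f"],1]); return -d["R"].T@d["t"], r/np.linalg.norm(r)
def crop(img,x0,y0,x1,y1,k,name):
    c=cv2.resize(img[y0:y1,x0:x1],None,fx=k,fy=k,interpolation=cv2.INTER_CUBIC); cv2.imwrite("pics/"+name+".png",c)
E
python3 - <<'E'
from h import *
d=cam("top"); crop(d["image"],180,220,270,280,8,"t_br"); crop(d["image"],395,245,515,300,6,"t_rest")
d=cam("scene"); crop(d["image"],240,235,330,350,5,"s_br"); crop(d["image"],370,180,440,245,8,"s_rest")
E
```

```text
(no output)
```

View pics/t_br.png

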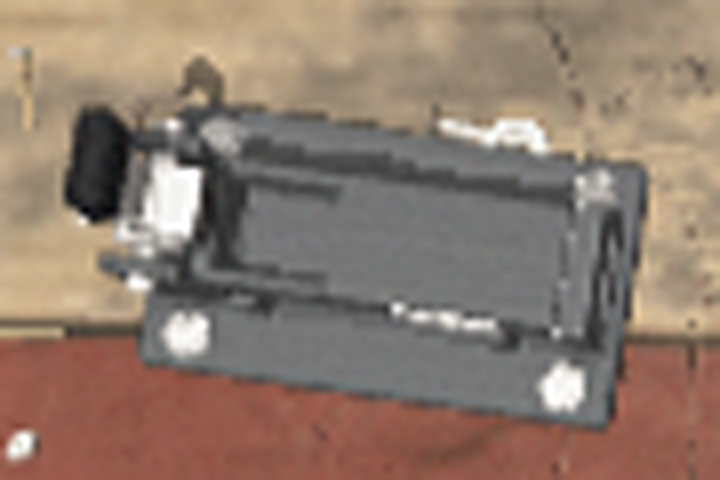

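View pics/t_rest.png

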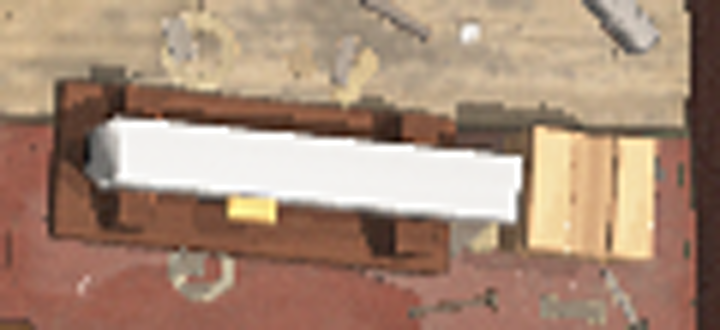

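View pics/s_br.png

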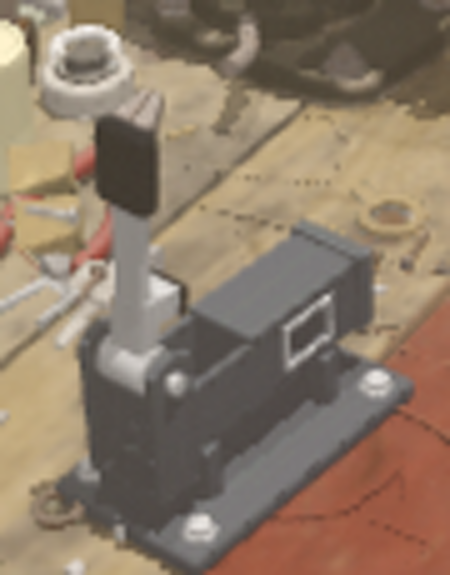

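View pics/s_rest.png

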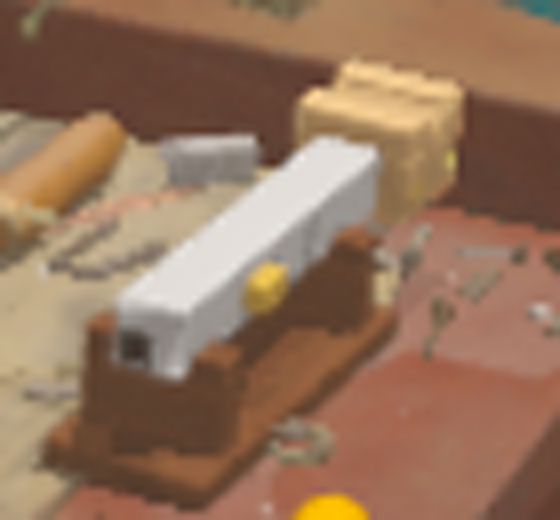

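Run:
```python
from h import *
d=cam("top")
B=lambda x,y,z,k,x0,y0: back(d,(x+.5)/k-.5+x0,(y+.5)/k-.5+y0,z)
print("scale px/mm", d["f"]/1.1/1000)
for p in [(110,187),(520,222),(115,118),(520,156)]: print("bar",B(*p,0.063,6,395,245))
print("btn",B(252,212,0.0555,6,395,245))
for p in [(530,126),(655,137),(530,250),(655,258)]: print("blk",B(*p,0.073,6,395,245))
for p in [(648,165),(610,428),(140,360)]: print("foot",B(*p,0.01,8,180,220))
for p in [(395,308),(500,325)]: print("hole top edge",B(*p,0.058,8,180,220))
for p in [(235,145),(580,190),(200,275),(555,333)]: print("tube/channel",B(*p,0.066,8,180,220))
```

```text
scale px/mm 0.48248347016411575
bar [ 0.4320293  -0.16900795  0.063     ]
bar [ 0.4223364  -0.31687429  0.063     ]
bar [ 0.45699225 -0.17092027  0.063     ]
bar [ 0.44615063 -0.31740565  0.063     ]
btn [ 0.42454729 -0.22181373  0.0555    ]
blk [ 0.45612679 -0.31819933  0.073     ]
blk [ 0.45306724 -0.36308225  0.073     ]
blk [ 0.41176971 -0.31718992  0.073     ]
blk [ 0.40979305 -0.36185724  0.073     ]
foot [0.51002903 0.16842294 0.01      ]
foot [0.43506348 0.17639963 0.01      ]
foot [0.45162285 0.30936071 0.01      ]
hole top edge [0.4629195  0.22999385 0.058     ]
hole top edge [0.45886218 0.2013839  0.058     ]
tube/channel [0.50554378 0.27378482 0.066     ]
tube/channel [0.49517306 0.18010402 0.066     ]
tube/channel [0.46998341 0.28142621 0.066     ]
tube/channel [0.45621438 0.18532945 0.066     ]
```

```bash
cat >> h.py <<'E'
from scipy.spatial.transform import Rotation as Ro
def Rt(psi,pitch=0):
    # tool pointing down, tool x heading psi; pitch: nose-up of tool x (about tool y)
    x=np.array([np.cos(psi),np.sin(psi),0]); z=np.array([0,0,-1.]); y=np.cross(z,x)
    return np.stack([x,y,z],1)@Ro.from_rotvec([0,pitch,0]).as_matrix()
def rows(p0,R0,p1,R1,n,nd=4):
    rv=Ro.from_matrix(R0.T@R1).as_rotvec(); p=np.array(p0,float);R=np.array(R0);out=[]
    for i in range(n):
        tgt=np.array(p0)+(np.array(p1)-p0)*(i+1)/n
        sh=np.round(R.T@(tgt-p),nd); tr=np.round(Ro.from_matrix(R.T@R1).as_rotvec()/(n-i),4)
        out.append([float(a) for a in list(sh)+list(tr)]); p=p+R@sh; R=R@Ro.from_rotvec(tr).as_matrix()
    print(str(out).replace(" ","")); print("end",p.round(4))
    return p,R
E
python3 - <<'E'
from h import *
d=cam("top")
for p in [(530,300),(560,345),(625,265),(545,190),(520,315)]: print(p,back(d,*p,0.05)[:2].round(3))
for p in [(222,178),(400,223),(502,227),(315,307),(403,304)]: print(p,back(d,*p,0.01)[:2].round(3))
s=read_state(); w=cam("wrist"); R=s["tool_rot"]
print("cam in tool",R.T@(-w["R"].T@w["t"]-s["position"]), R.T@w["R"].T)
rows(s["position"],R,[0.36,-0.30,0.25],Rt(1.502),20,3)
E
```

```text
(530, 300) [ 0.385 -0.426]
(560, 345) [ 0.29  -0.488]
(625, 265) [ 0.466 -0.639]
(545, 190) [ 0.631 -0.469]
(520, 315) [ 0.352 -0.404]
(222, 178) [0.653 0.263]
(400, 223) [ 0.556 -0.149]
(502, 227) [ 0.552 -0.384]
(315, 307) [0.362 0.041]
(403, 304) [ 0.372 -0.156]
cam in tool [ 0.07938249 -0.00164076 -0.14224836] [[ 1.94617628e-04 -9.51678131e-01 -3.07097211e-01]
 [ 9.99999785e-01 -6.96072051e-06  6.55303744e-04]
 [-6.25775861e-04 -3.07097272e-01  9.51677925e-01]]
[[0.014,-0.013,-0.001,-0.0,-0.0,-0.0636],[0.015,-0.011,-0.001,-0.0,-0.0,-0.0636],[0.016,-0.011,-0.001,-0.0,-0.0,-0.0636],[0.016,-0.009,-0.001,-0.0,-0.0,-0.0636],[0.017,-0.009,-0.001,-0.0,-0.0,-0.0636],[0.017,-0.008,-0.001,-0.0,-0.0,-0.0636],[0.018,-0.006,-0.001,-0.0,-0.0,-0.0636],[0.018,-0.005,-0.001,-0.0,-0.0,-0.0636],[0.018,-0.004,-0.0,-0.0,-0.0,-0.0636],[0.019,-0.003,-0.001,-0.0,-0.0,-0.0636],[0.019,-0.002,-0.001,-0.0,-0.0,-0.0636],[0.019,-0.0,-0.001,-0.0,-0.0,-0.0636],[0.018,0.0,-0.001,-0.0,-0.0001,-0.0636],[0.019,0.002,-0.001,-0.0,-0.0001,-0.0636],[0.019,0.003,-0.001,-0.0,-0.0,-0.0636],[0.018,0.005,-0.001,-0.0,-0.0001,-0.0636],[0.018,0.005,-0.001,-0.0001,-0.0,-0.0636],[0.018,0.007,-0.001,-0.0,-0.0001,-0.0636],[0.017,0.007,-0.001,-0.0001,-0.0,-0.0637],[0.017,0.009,-0.001,-0.0,-0.0001,-0.0636]]
end [ 0.36   -0.3     0.2501]
```

Request:
servo_tool(
  plan=[
    [[0.014,-0.013,-0.001,0,0,-0.0636],[0.015,-0.011,-0.001,0,0,-0.0636],[0.016,-0.011,-0.001,0,0,-0.0636],[0.016,-0.009,-0.001,0,0,-0.0636],[0.017,-0.009,-0.001,0,0,-0.0636],[0.017,-0.008,-0.001,0,0,-0.0636],[0.018,-0.006,-0.001,0,0,-0.0636],[0.018,-0.005,-0.001,0,0,-0.0636],[0.018,-0.004,0,0,0,-0.0636],[0.019,-0.003,-0.001,0,0,-0.0636],[0.019,-0.002,-0.001,0,0,-0.0636],[0.019,0,-0.001,0,0,-0.0636],[0.018,0,-0.001,0,0,-0.0636],[0.019,0.002,-0.001,0,0,-0.0636],[0.019,0.003,-0.001,0,0,-0.0636],[0.018,0.005,-0.001,0,0,-0.0636],[0.018,0.005,-0.001,0,0,-0.0636],[0.018,0.007,-0.001,0,0,-0.0636],[0.017,0.007,-0.001,0,0,-0.0636],[0.017,0.009,-0.001,0,0,-0.0636]],
  ],
  jaw=-1,
)

```text
time_s: 2.4
position: [0.3604, -0.2996, 0.2505]
tool_rot: [[0.067, 0.998, 0.0], [0.998, -0.067, -0.0], [-0.0, 0.0, -1.0]]
force: [0.2, -0.2, -0.3]
finger_gap: 0.0852
```

Request:
servo_tool(
  plan=[
    [[0.009,0.01,0.012,0,0,0],[0.009,0.01,0.012,0,0,0],[0.009,0.01,0.012,0,0,0],[0.009,0.01,0.012,0,0,0],[0.009,0.01,0.012,0,0,0],[0.009,0.01,0.012,0,0,0],[0.008,0.008,0.012,0,0,0],[0.007,0.007,0.012,0,0,0],[0,0,0,0,0,0]],
  ],
)

```text
time_s: 3.3
position: [0.4392, -0.2349, 0.1521]
tool_rot: [[0.067, 0.998, -0.003], [0.998, -0.067, 0.002], [0.002, -0.003, -1.0]]
force: [0.1, 0.1, -0.6]
finger_gap: 0.0856
```

Run:
```python
from h import *
s=read_state(); print(s["position"])
w=cam("wrist"); cv2.imwrite("pics/w1.png",w["image"])
```

```text
[ 0.43916467 -0.23485977  0.15208606]
```

View pics/w1.png

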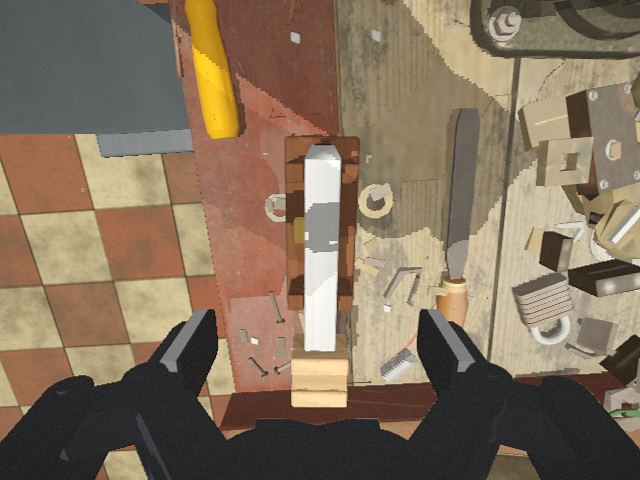

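Run:
```python
from h import *
im=cv2.imread("pics/w1.png"); crop(im,270,130,370,280,4,"w1a")
crop(im,270,270,370,420,4,"w1b")
```

```text
(no output)
```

View pics/w1a.png

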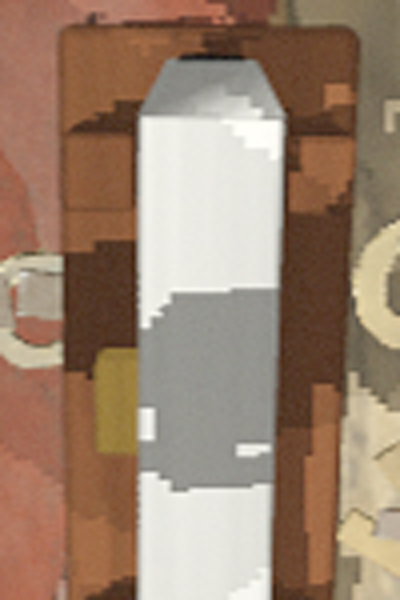

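View pics/w1b.png

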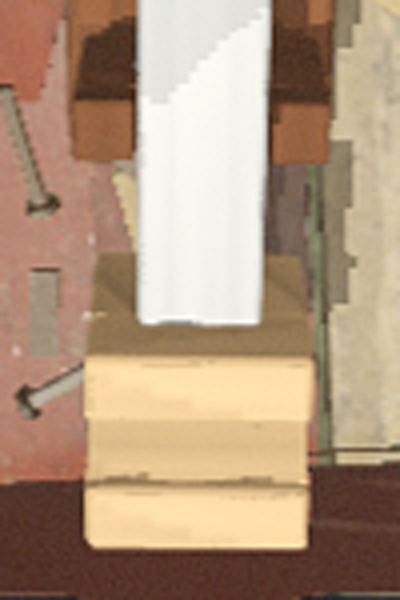

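Run:
```python
from h import *
w=cam("wrist")
B=lambda x,y,z,y0: back(w,(x+.5)/4-.5+270,(y+.5)/4-.5+y0,z)[:2]
a,b=B(139,115,.063,130),B(285,117,.063,130); c,e=B(138,322,.063,270),B(263,322,.063,270)
print(a,b,c,e, np.linalg.norm(b-a),np.linalg.norm(e-c))
n=(a+b)/2; r=(c+e)/2; u=(n-r); L=np.linalg.norm(u);u/=L; print("len",L,"yaw",np.arctan2(u[1],u[0]))
print("origin from nose",n-0.052*u,"from rear",r+0.095*u)
k1,k2=B(100,348,.0565,130),B(100,453,.0565,130); k=(k1+k2)/2; print("button len",np.linalg.norm(k1-k2),"along from nose edge",(k-n)@u)
s=read_state(); print(s["position"],np.arctan2(s["tool_rot"][1,0],s["tool_rot"][0,0]))
```

```text
[ 0.4354535  -0.17062735] [ 0.45922471 -0.17255493] [ 0.42376208 -0.31613876] [ 0.44816519 -0.31776586] 0.02384923201597352 0.024457290081123233
len 0.1458055937381069 yaw 1.4926988949552182
origin from nose [ 0.44328217 -0.22343264] from rear [ 0.44337535 -0.22224187]
button len 0.019474554164736695 along from nose edge -0.05027937643945607
[ 0.43951154 -0.23629018  0.15395254] 1.5022414563881288
```

Request:
servo_tool(
  plan=[
    [[0,0.003,0.02,0,0,0.009],[0,0,0.02,0,0,0],[0,0,0.02,0,0,0],[0,0,0.02,0,0,0],[0,0,0.02,0,0,0],[0,0,0.012,0,0,0],[0,0,0.01,0,0,0],[0,0,0,0,0,0],[0,0,0,0,0,0]],
  ],
)

```text
time_s: 4.3
position: [0.443, -0.2371, 0.0328]
tool_rot: [[0.078, 0.997, 0.001], [0.997, -0.078, -0.001], [-0.0, 0.001, -1.0]]
force: [-0.2, 0.4, -0.0]
finger_gap: 0.0858
```

Run:
```python
from h import *
s=read_state(); print(s["position"],np.arctan2(s["tool_rot"][1,0],s["tool_rot"][0,0]))
w=cam("wrist"); cv2.imwrite("pics/w2.png",w["image"])
```

```text
[ 0.44301607 -0.23714745  0.03284223] 1.4925705083689262
```

View pics/w2.png

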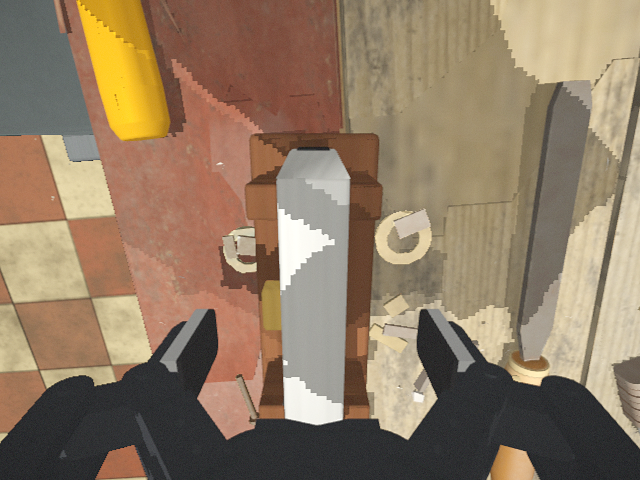

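Run:
```python
from h import *
w=cam("wrist"); s=read_state()
T=lambda u,v,z: (s["tool_rot"].T@(back(w,u,v,z)-s["position"])).round(4)
for p in [(272,281,.0565),(272,331,.0565),(279,182,.063),(350,182,.063),(283,330,.063),(347,330,.063)]: print(p,T(*p))
```

```text
(272, 281, 0.0565) [ 0.0278 -0.0168 -0.0233]
(272, 331, 0.0565) [ 0.0064 -0.0176 -0.0233]
(279, 182, 0.063) [ 0.0654 -0.0122 -0.0298]
(350, 182, 0.063) [ 0.0654  0.0107 -0.0298]
(283, 330, 0.063) [ 0.0109 -0.0126 -0.0298]
(347, 330, 0.063) [ 0.0109  0.0112 -0.0297]
```

Request:
servo_tool(
  plan=[
    [[0.001,-0.0008,0.001,0,0,0],[0,0,0,0,0,0],[0,0,0,0,0,0],[0,0,0,0,0,0],[0,0,0,0,0,0],[0,0,0,0,0,0],[0,0,0,0,0,0],[0,0,0,0,0,0],[0,0,0,0,0,0],[0,0,0,0,0,0]],
  ],
  jaw=1,
)

```text
time_s: 5.4
position: [0.4422, -0.2358, 0.0317]
tool_rot: [[0.078, 0.997, 0.0], [0.997, -0.078, -0.0], [-0.0, 0.0, -1.0]]
force: [-1.0, 1.7, 5.2]
finger_gap: 0.0232
```

Run:
```python
from h import *
s=read_state(); print(s["position"],s["finger_gap"],s["force"],np.arctan2(s["tool_rot"][1,0],s["tool_rot"][0,0]))
w=cam("wrist"); crop(w["image"],220,130,420,430,2,"w3")
```

```text
[ 0.44216052 -0.23579965  0.03170164] 0.023204556346834226 [-1.02490846  1.67796878  5.24420158] 1.492811649176859
```

View pics/w3.png

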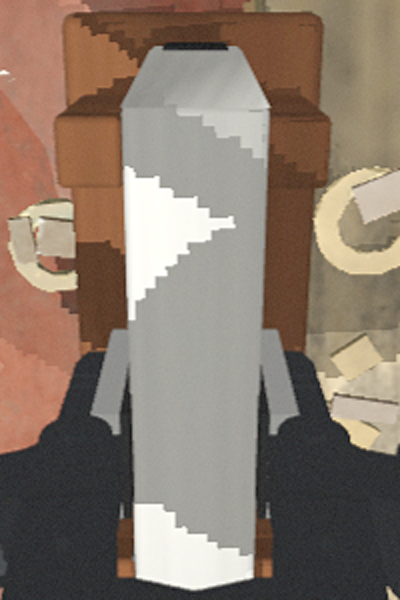

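Run:
```python
from h import *
s=read_state(); R=Rt(1.4928)
p,R=rows([.442,-.236,.132],R,[.385,-.05,.135],R,9,3)
p,R=rows(p,R,[.4595,.06,.13],Rt(1.447),7,3)
```

```text
[[0.02,-0.008,-0.0,0.0,0.0,0.0],[0.02,-0.008,-0.001,0.0,0.0,0.0],[0.02,-0.008,0.0,0.0,0.0,0.0],[0.02,-0.008,-0.0,0.0,0.0,0.0],[0.021,-0.008,-0.001,0.0,0.0,0.0],[0.02,-0.008,0.0,0.0,0.0,0.0],[0.02,-0.007,-0.0,0.0,0.0,0.0],[0.02,-0.008,-0.001,0.0,0.0,0.0],[0.02,-0.008,0.0,0.0,0.0,0.0]]
end [ 0.3853 -0.05    0.135 ]
[[0.016,0.009,0.001,0.0,0.0,0.0065],[0.017,0.01,0.0,0.0,0.0,0.0065],[0.017,0.009,0.001,0.0,0.0,0.0066],[0.016,0.009,0.001,0.0,0.0,0.0065],[0.017,0.009,0.001,0.0,0.0,0.0066],[0.017,0.008,0.0,0.0,0.0,0.0065],[0.017,0.009,0.001,0.0,0.0,0.0066]]
end [0.4594 0.0603 0.13  ]
```

Request:
servo_tool(
  plan=[
    [[0,0,-0.01,0,0,0],[0,0,-0.015,0,0,0],[0,0,-0.02,0,0,0],[0,0,-0.02,0,0,0],[0,0,-0.02,0,0,0],[0,0,-0.015,0,0,0],[0,0,0,0,0,0]],
  ],
)

```text
time_s: 6.15
position: [0.4432, -0.2365, 0.1333]
tool_rot: [[0.078, 0.997, 0.003], [0.997, -0.078, -0.002], [-0.002, 0.004, -1.0]]
force: [1.2, -1.2, -3.7]
finger_gap: 0.0232
```

Request:
servo_tool(
  plan=[
    [[0.02,-0.008,0,0,0,0],[0.02,-0.008,0,0,0,0],[0.02,-0.008,0,0,0,0],[0.02,-0.008,0,0,0,0],[0.02,-0.008,0,0,0,0],[0.02,-0.008,0,0,0,0],[0.02,-0.008,0,0,0,0],[0.02,-0.008,0,0,0,0],[0.02,-0.008,0,0,0,0],[0.016,0.009,0,0,0,0.0065],[0.017,0.009,0,0,0,0.0065],[0.017,0.009,0,0,0,0.0065],[0.017,0.009,0,0,0,0.0065],[0.017,0.009,0,0,0,0.0065],[0.017,0.009,0,0,0,0.0065],[0.017,0.009,0,0,0,0.0065],[0,0,0,0,0,0],[0,0,0,0,0,0]],
  ],
)

```text
time_s: 7.95
position: [0.4568, 0.0612, 0.1303]
tool_rot: [[0.122, 0.993, -0.003], [0.993, -0.122, -0.0], [-0.001, -0.003, -1.0]]
force: [-0.6, -0.3, -3.9]
finger_gap: 0.0229
```

Run:
```python
from h import *
s=read_state(); print(s["position"],s["finger_gap"],s["force"],np.arctan2(s["tool_rot"][1,0],s["tool_rot"][0,0]))
w=cam("wrist"); cv2.imwrite("pics/w4.png",w["image"])
import pickle; pickle.dump((w,s),open("w4.pkl","wb"))
```

```text
[0.45675249 0.06115045 0.13029742] 0.022936931889680667 [-0.59790202 -0.29603606 -3.86931777] 1.4487794023020686
```

View pics/w4.png

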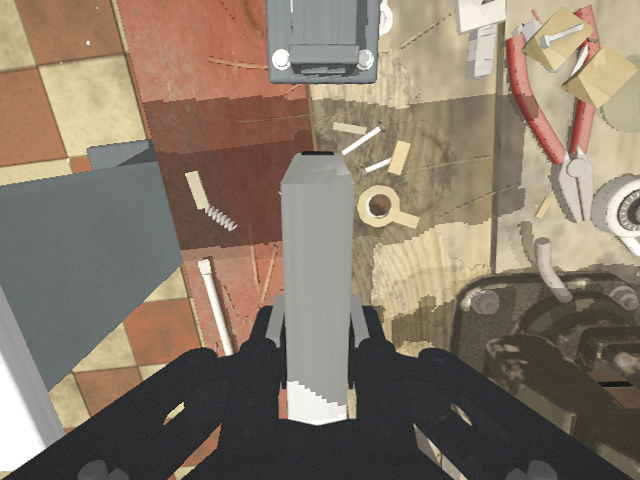

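Request:
servo_tool(
  plan=[
    [[0.015,0.001,0,0,0,0],[0.015,0.001,0,0,0,0],[0.015,0,0,0,0,0],[0,0,0,0,0,0],[0,0,0,0,0,0]],
  ],
)

```text
time_s: 8.5
position: [0.465, 0.1045, 0.131]
tool_rot: [[0.123, 0.992, -0.001], [0.992, -0.123, -0.001], [-0.001, -0.001, -1.0]]
force: [0.4, 0.4, -2.4]
finger_gap: 0.0231
```

Run:
```python
from h import *
s=read_state(); print(s["position"],s["finger_gap"],s["force"],np.arctan2(s["tool_rot"][1,0],s["tool_rot"][0,0]))
w=cam("wrist"); cv2.imwrite("pics/w5.png",w["image"]); crop(w["image"],240,0,420,200,3.5,"w5a")
t=cam("top"); crop(t["image"],170,200,300,290,6,"t5")
c=cam("scene"); crop(c["image"],240,225,340,350,5,"s5")
import pickle; pickle.dump((w,s,t,c),open("w5.pkl","wb"))
```

```text
[0.46495538 0.10450504 0.13095657] 0.023131182020234634 [ 0.35938861  0.43035189 -2.40021779] 1.4472057248130807
```

View pics/w5a.png

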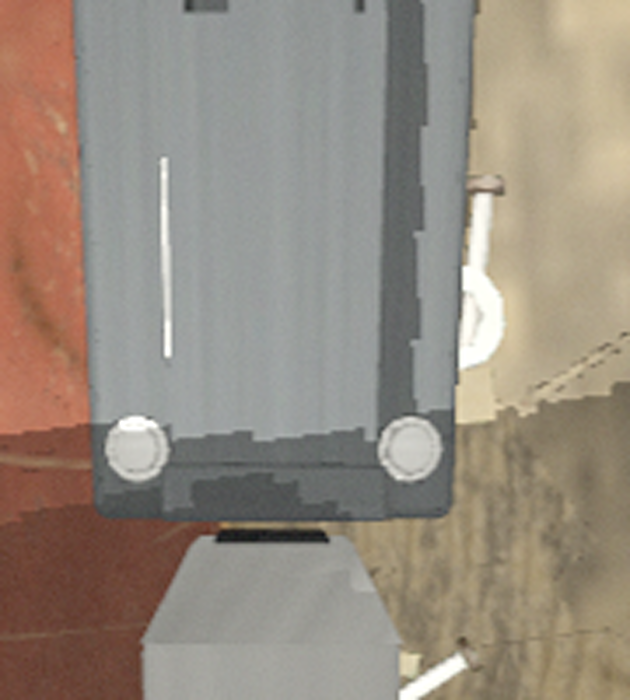

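View pics/s5.png

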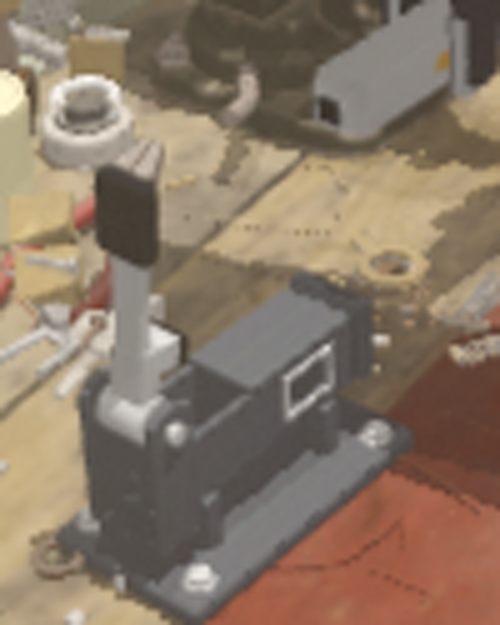

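Run:
```python
from h import *
import pickle
w,s,t,c=pickle.load(open("w5.pkl","rb"))
k=3.5
B=lambda x,y,z: back(w,(x+.5)/k-.5+240,(y+.5)/k-.5,z)[:2]
R=s["tool_rot"]; T=lambda p,z:(R.T@(np.r_[p,z]-s["position"]))[:2].round(4)
L=[B(78,100,.01),B(94,480,.01)]; Rr=[B(470,100,.01),B(453,480,.01)]
for a,b in (L,Rr): d=a-b; print("foot edge yaw",np.arctan2(d[1],d[0]), T(a,.01),T(b,.01))
print("foot end",T(B(270,519,.01),.01))
for y in (158,357): print("frame",T(B(165,y,.0605),.0605),B(165,y,.0605), T(B(165,y,.057),.057))
for x,y in ((165,465),(385,465),(378,440),(387,20),(170,440)): print("tube top",T(B(x,y,.066),.066),B(x,y,.066))
for y in (510,519): print("mouth?",T(B(270,y,.066),.066))
z=.131+.019+.012
for x,y in ((145,643),(400,643)): print("bar taper edge",T(B(x,y,z),z))
```

```text
foot edge yaw 1.446582802029715 [ 0.1465 -0.0364] [ 0.0776 -0.0365]
foot edge yaw 1.4471381835783266 [0.1465 0.038 ] [0.0777 0.038 ]
foot end [0.0699 0.    ]
frame [ 0.126  -0.0163] [0.4642222  0.23149997] [ 0.1267 -0.0166]
frame [ 0.0973 -0.0171] [0.45992986 0.20313926] [ 0.0976 -0.0174]
tube top [ 0.0806 -0.0171] [0.45788165 0.18654925]
tube top [0.0806 0.0187] [0.49339727 0.18214712]
tube top [0.0845 0.0175] [0.49263576 0.18611638]
tube top [0.1428 0.0172] [0.49953433 0.2440187 ]
tube top [ 0.0845 -0.0162] [0.4592597  0.19025355]
mouth? [0.0736 0.    ]
mouth? [0.0721 0.    ]
bar taper edge [ 0.0651 -0.0114]
bar taper edge [0.0651 0.0119]
```

Request:
servo_tool(
  plan=[
    [[-0.02,0,0,0,0,0],[-0.02,0.0005,0,0,0,0],[0,0,0.02,0,0,0],[0,0,0.02,0,0,0],[0,0,0.02,0,0,0],[0,0,0.02,0,0,0],[0,0,0.01,0,0,0],[0,0,0.01,0,0,0],[0,0,0,0,0,0],[0,0,0,0,0,0]],
  ],
)

```text
time_s: 9.65
position: [0.4619, 0.0653, 0.0317]
tool_rot: [[0.123, 0.992, 0.001], [0.992, -0.123, -0.0], [0.0, 0.001, -1.0]]
force: [0.7, -0.3, -3.4]
finger_gap: 0.0228
```

Run:
```python
from h import *
s=read_state(); print(s["position"],s["finger_gap"],s["force"],s["tool_rot"],np.arctan2(s["tool_rot"][1,0],s["tool_rot"][0,0]))
w=cam("wrist"); cv2.imwrite("pics/w6.png",w["image"]); crop(w["image"],240,0,420,200,3.5,"w6a")
c=cam("scene"); crop(c["image"],250,220,390,340,5,"s6")
import pickle; pickle.dump((w,s,c),open("w6.pkl","wb"))
```

```text
[0.46189627 0.06526762 0.03170028] 0.02278176903926586 [ 0.7107675  -0.30798192 -3.35429062] [[ 1.23338319e-01  9.92364504e-01  5.92132036e-04]
 [ 9.92364680e-01 -1.23338323e-01 -3.08203280e-05]
 [ 4.24475728e-05  5.91412246e-04 -9.99999824e-01]] 1.4471431361848452
```

View pics/w6a.png

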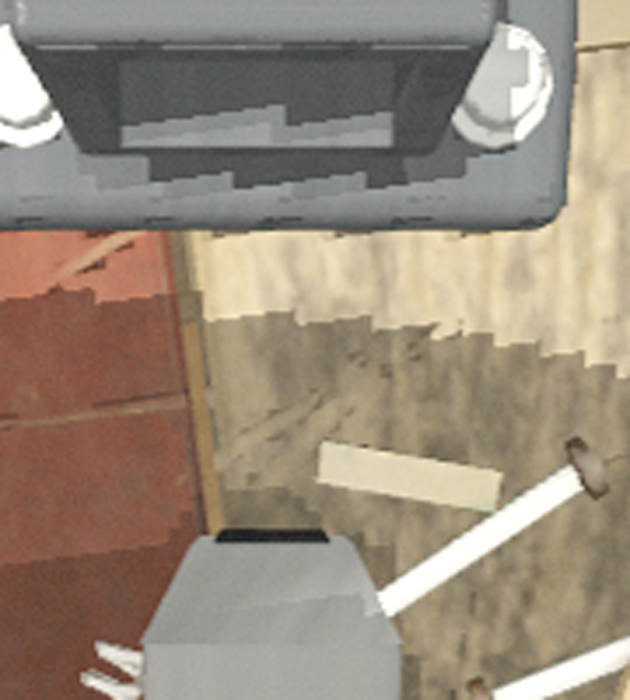

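View pics/s6.png

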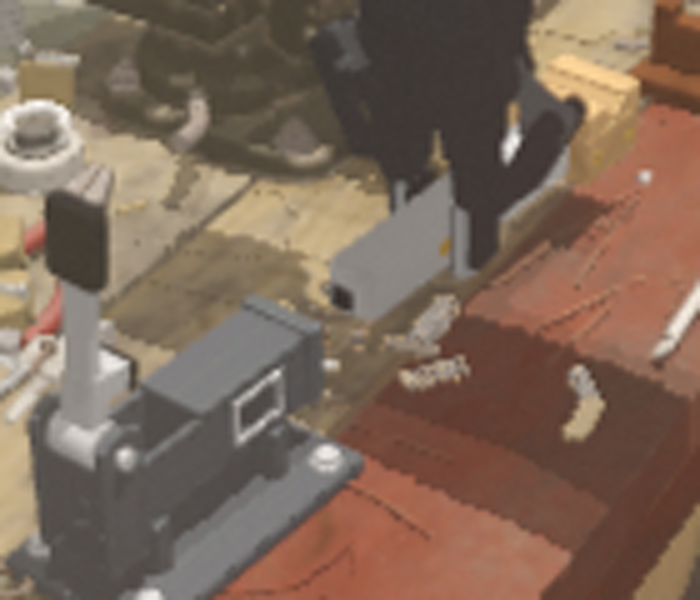

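Run:
```python
from h import *
import pickle
w,s,c=pickle.load(open("w6.pkl","rb"))
k=3.5;print(s["qvel"].round(4))
R=s["tool_rot"]
def B(x,y,z):
    p=back(w,(x+.5)/k-.5+240,(y+.5)/k-.5,z); return (R.T@(p-s["position"]))[:2].round(4)
for x,y,z in ((10,45,.066),(497,45,.066),(85,155,.034),(433,155,.034),(118,148,.0365),(393,148,.0365),(118,60,.0635),(395,60,.0635)): print((x,y,z),B(x,y,z))
z=s["position"][2]+.031
for x,y in ((145,643),(400,643)): print("bar",B(x,y,z))
s2=read_state(); print(s2["position"])
# predicted from w5: mouth in world
w5,s5,t5,c5=pickle.load(open("w5.pkl","rb"))
m=s5["position"]+s5["tool_rot"]@np.array([.0717,.0007,0]); m[2]=.05
print("mouth world",m,"in tool",R.T@(m-s["position"]), "top px frame check")
d=t5
u=np.array([np.cos(1.447),np.sin(1.447),0]); v=np.array([-u[1],u[0],0])
for name,dd,pic,x0,y0,kk in (("t",t5,"ovt",170,200,6),("s",c5,"ovs",240,225,5)):
    im=cv2.resize(dd["image"][y0:y0+(90 if name=='t' else 125),x0:x0+(130 if name=='t' else 100)],None,fx=kk,fy=kk,interpolation=cv2.INTER_CUBIC)
    def P(a,b,zz):
        q=proj(dd,m*[1,1,0]+u*a+v*b+[0,0,zz]); return tuple(int(round(e)) for e in ((q-[x0,y0]+.5)*kk-.5))
    def poly(pts,col): cv2.polylines(im,[np.array([P(*p) for p in pts])],True,col,1)
    poly([(0,16.5e-3,.066),(.072,16.5e-3,.066),(.072,-16.5e-3,.066),(0,-16.5e-3,.066)],(0,0,255))
    poly([(.0285,.0165,.0578),(.0515,.0165,.0578),(.0515,.0165,.0422),(.0285,.0165,.0422)],(0,255,0))
    poly([(0,.038,.01),(.135,.038,.01),(.135,-.038,.01),(0,-.038,.01)],(255,0,0))
    poly([(.118,.0195,.077),(.118,-.0195,.077)],(0,255,255))
    cv2.imwrite(f"pics/{pic}.png",im)
```

```text
[ 0.0001 -0.0085  0.0104 -0.0006  0.0007  0.0005]
(10, 45, 0.066) [ 0.1113 -0.02  ]
(497, 45, 0.066) [0.1113 0.0175]
(85, 155, 0.034) [ 0.1107 -0.0189]
(433, 155, 0.034) [0.1107 0.0167]
(118, 148, 0.0365) [ 0.1108 -0.0153]
(393, 148, 0.0365) [0.1108 0.0123]
(118, 60, 0.0635) [ 0.111 -0.012]
(395, 60, 0.0635) [0.111  0.0099]
bar [ 0.0651 -0.0114]
bar [0.0651 0.0119]
[0.46243056 0.06535206 0.03216683]
mouth world [0.47448894 0.17557182 0.05      ] in tool [ 0.11101593 -0.00109739 -0.01829566] top px frame check
```

View pics/ovt.png

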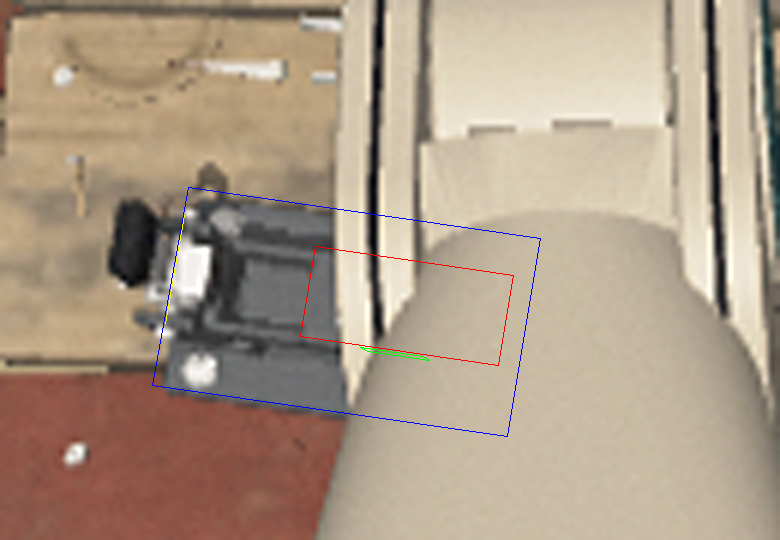

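View pics/ovs.png

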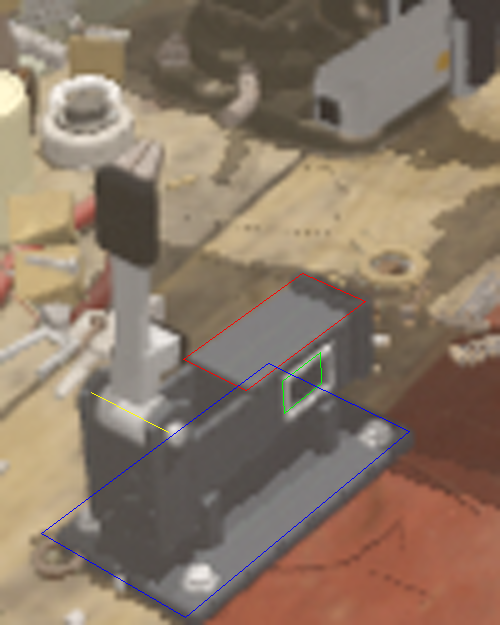

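Request:
servo_tool(
  plan=[
    [[0.01,-0.0014,0.001,0,0,0],[0.01,0,0,0,0,0],[0.01,0,0,0,0,0],[0.006,0,0,0,0,0],[0.005,0,0,0,0,0],[0.005,0,0,0,0,0],[0.005,0,0,0,0,0],[0,0,0,0,0,0]],
  ],
)

```text
time_s: 10.55
position: [0.4665, 0.1167, 0.0303]
tool_rot: [[0.122, 0.992, 0.0], [0.992, -0.122, 0.0], [0.0, 0.0, -1.0]]
force: [0.1, -0.8, -3.5]
finger_gap: 0.0231
```

Run:
```python
from h import *
s=read_state(); print(s["position"],s["finger_gap"],s["force"],s["moment"],np.arctan2(s["tool_rot"][1,0],s["tool_rot"][0,0]))
w=cam("wrist"); crop(w["image"],200,80,440,380,2,"w7a")
c=cam("scene"); crop(c["image"],250,220,390,340,5,"s7")
```

```text
[0.46645645 0.11665121 0.03030031] 0.023127450657782374 [ 0.13884161 -0.75654028 -3.52408396] [0.07494412 0.00481527 0.02151325] 1.4479900595063009
```

View pics/w7a.png

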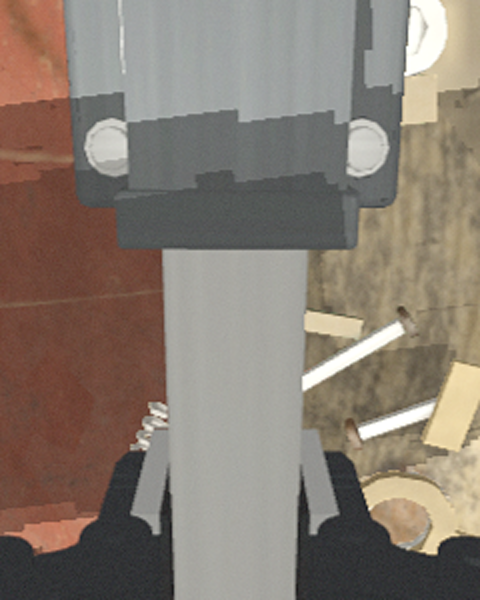

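View pics/s7.png

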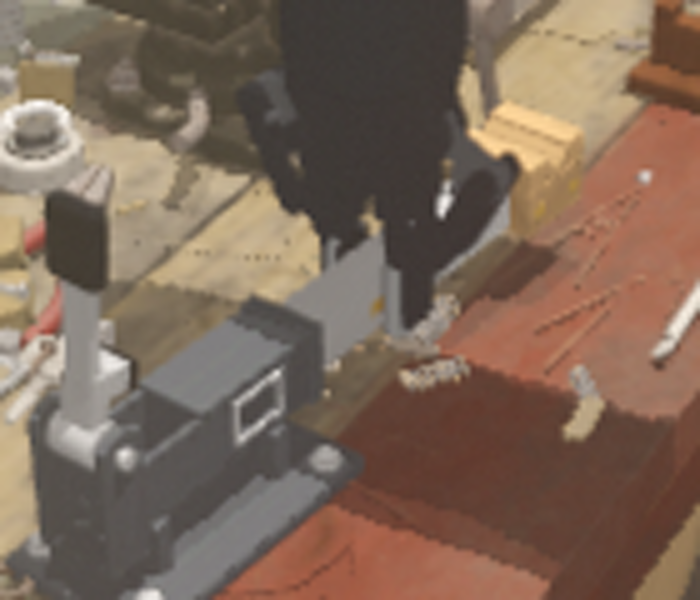

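Request:
servo_tool(
  plan=[
    [[0.005,0,0,0,0,0],[0.005,0,0,0,0,0],[0.005,0,0,0,0,0],[0.005,0,0,0,0,0],[0.005,0,0,0,0,0],[0.004,0,0,0,0,0],[0.003,0,0,0,0,0],[0,0,0,0,0,0]],
  ],
)

```text
time_s: 11.45
position: [0.4704, 0.1483, 0.0303]
tool_rot: [[0.123, 0.992, 0.0], [0.992, -0.123, 0.0], [0.0, 0.0, -1.0]]
force: [0.4, 0.3, -3.6]
finger_gap: 0.023
```

Run:
```python
from h import *
s=read_state(); print(s["position"],s["finger_gap"],s["force"],s["moment"],np.arctan2(s["tool_rot"][1,0],s["tool_rot"][0,0]))
w=cam("wrist"); crop(w["image"],200,130,440,430,2,"w8a")
R=s["tool_rot"]; print(R.T@(np.array([.47449,.17557,.05])-s["position"]))
```

```text
[0.47038243 0.14829495 0.03033612] 0.022966996464079684 [ 0.41349     0.31530221 -3.58506516] [0.03077668 0.01169027 0.00019549] 1.4478829431164444
[ 0.02757409  0.00073529 -0.01966209]
```

View pics/w8a.png

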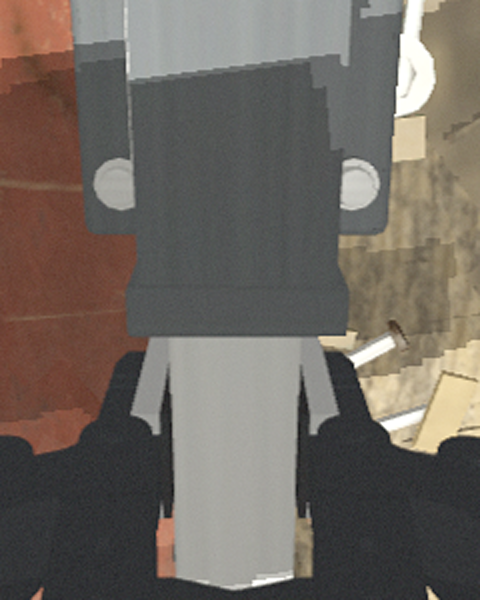

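Request:
servo_tool(
  plan=[
    [[0.004,0,0,0,0,0],[0.004,0,0,0,0,0],[0.003,0,0,0,0,0],[0.0015,0,0,0,0,0],[0,0,0,0,0,0],[0,0,0,0,0,0]],
  ],
)

```text
time_s: 12.1
position: [0.4718, 0.1603, 0.0303]
tool_rot: [[0.123, 0.992, -0.0], [0.992, -0.123, -0.0], [-0.0, -0.0, -1.0]]
force: [0.1, -0.0, -3.0]
finger_gap: 0.023
```

Run:
```python
from h import *
s=read_state(); print(s["position"],s["finger_gap"],s["force"],s["moment"],np.arctan2(s["tool_rot"][1,0],s["tool_rot"][0,0]))
w=cam("wrist"); crop(w["image"],200,130,440,430,2,"w9a")
c=cam("scene"); crop(c["image"],250,220,390,340,5,"s9")
R=s["tool_rot"]; print(R.T@(np.array([.47449,.17557,.05])-s["position"]))
```

```text
[0.4717805  0.16029163 0.03028741] 0.0229842830966227 [ 0.12906439 -0.01737577 -3.03469119] [ 1.16598914e-01  6.04296005e-05 -2.90198055e-02] 1.447387177461207
[ 0.01549272  0.00080698 -0.01971498]
```

View pics/w9a.png

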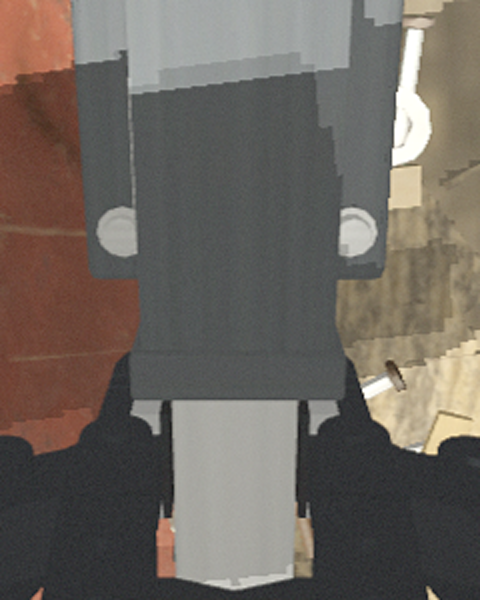

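View pics/s9.png

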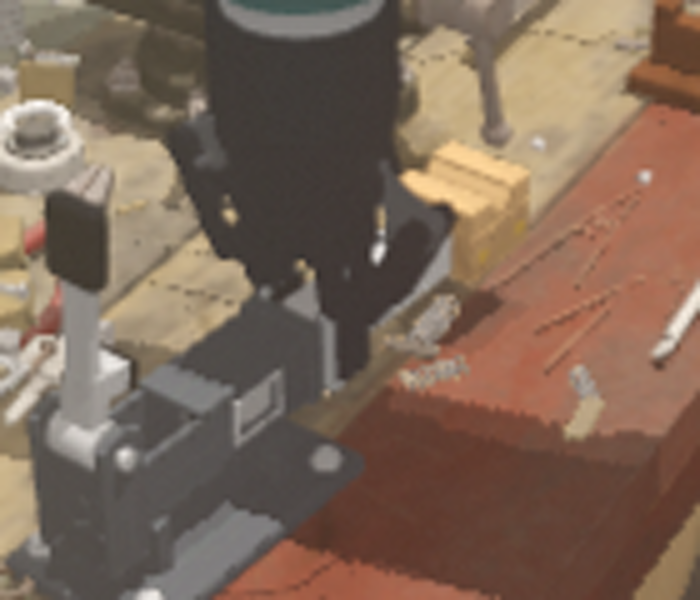

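Request:
servo_tool(
  plan=[
    [[0.001,0,0,0,0,0],[0.001,0,0,0,0,0],[0,0,0,0,0,0],[0,0,0,0,0,0],[0,0,0,0,0,0]],
  ],
)

```text
time_s: 12.7
position: [0.472, 0.1623, 0.0303]
tool_rot: [[0.123, 0.992, -0.0], [0.992, -0.123, -0.0], [-0.0, -0.0, -1.0]]
force: [1.4, 0.5, -2.7]
finger_gap: 0.0234
```

Request:
servo_tool(
  plan=[
    [[0,0,0,0,0,0],[0,0,0,0,0,0],[0,0,0,0,0,0],[0,0,0,0,0,0],[0,0,0,0,0,0],[0,0,0,0,0,0]],
  ],
  jaw=-0.2,
)

```text
time_s: 13.3
position: [0.4721, 0.1623, 0.0304]
tool_rot: [[0.123, 0.992, 0.0], [0.992, -0.123, 0.0], [0.0, 0.0, -1.0]]
force: [0.0, 0.1, -0.0]
finger_gap: 0.0516
```

Run:
```python
from h import *
s=read_state(); print(s["position"],s["finger_gap"],s["force"],s["moment"],np.arctan2(s["tool_rot"][1,0],s["tool_rot"][0,0]))
w=cam("wrist"); crop(w["image"],200,130,440,430,2,"w10a")
c=cam("scene"); crop(c["image"],250,220,390,340,5,"s10")
R=s["tool_rot"]; print(R.T@(np.array([.47449,.17557,.05])-s["position"]))
```

```text
[0.47211955 0.16229521 0.03039153] 0.051561442975368 [ 0.04516585  0.05422268 -0.02985475] [-0.01843894  0.03455426  0.03431311] 1.4472973474200952
[ 0.0134666   0.00071942 -0.01960776]
```

View pics/w10a.png

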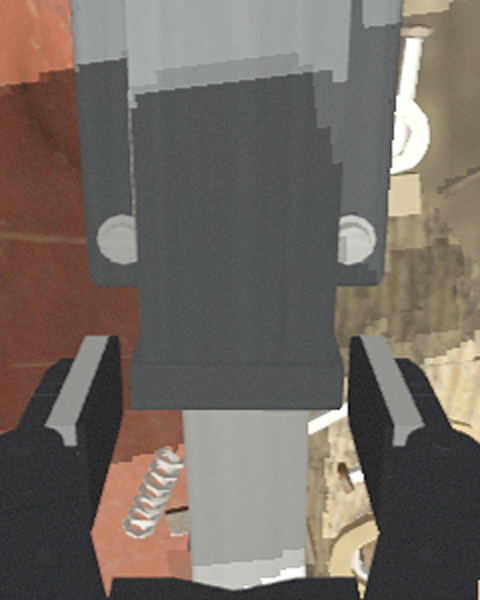

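View pics/s10.png

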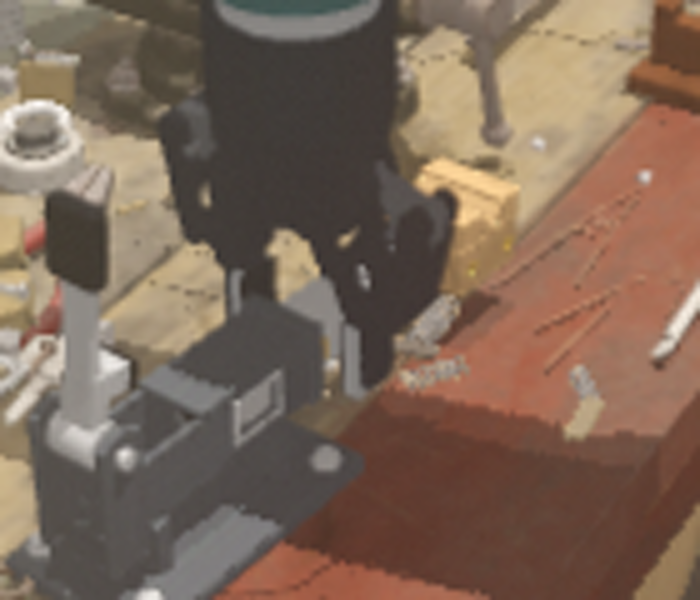

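Request:
servo_tool(
  plan=[
    [[-0.012,0,0,0,0,0],[-0.012,0,0,0,0,0],[-0.012,0,0,0,0,0],[-0.01,0,0,0,0,0],[0,0,0,0,0,0]],
  ],
)

```text
time_s: 13.9
position: [0.4659, 0.1151, 0.0302]
tool_rot: [[0.126, 0.992, -0.001], [0.992, -0.126, -0.0], [-0.0, -0.001, -1.0]]
force: [-0.2, -0.9, -0.7]
finger_gap: 0.0515
```

Run:
```python
from h import *
s=read_state(); print(s["position"],s["finger_gap"],s["force"],s["moment"],np.arctan2(s["tool_rot"][1,0],s["tool_rot"][0,0]))
w=cam("wrist"); cv2.imwrite("pics/w11.png",w["image"])
c=cam("scene"); crop(c["image"],250,220,390,340,5,"s11")
import pickle; pickle.dump((w,s,c),open("w11.pkl","wb"))
```

```text
[0.46593069 0.11507972 0.03023269] 0.05149767874067905 [-0.18342592 -0.8861794  -0.6734242 ] [ 0.03320423 -0.03064264 -0.03037285] 1.4449417409774985
```

View pics/w11.png

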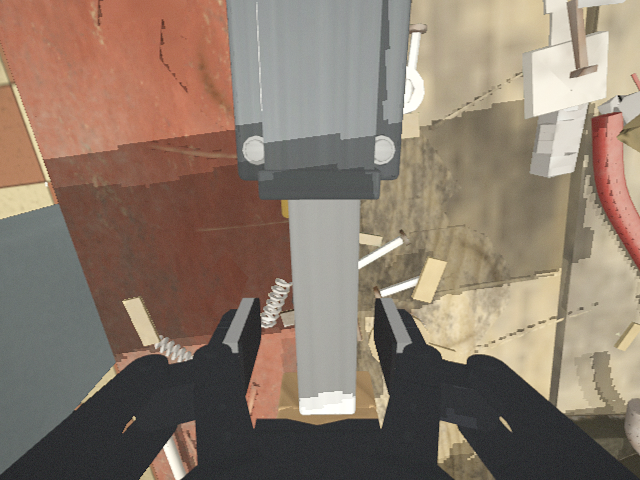

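View pics/s11.png

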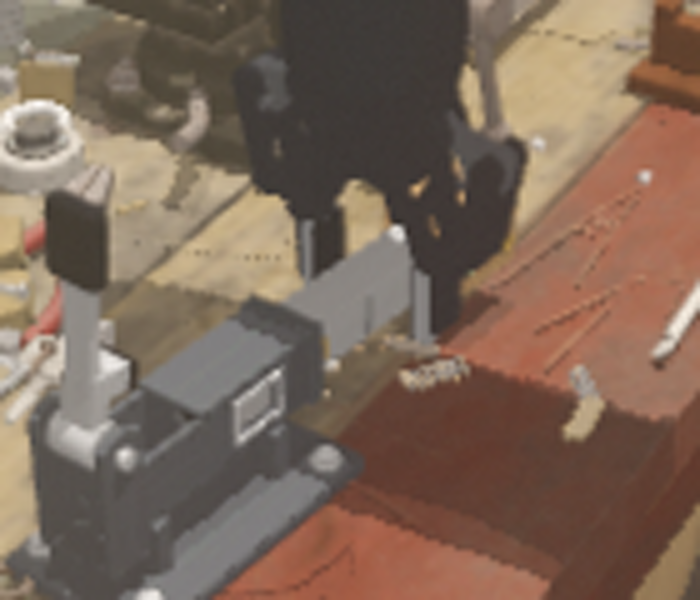

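Run:
```python
from h import *
import pickle
w,s,c=pickle.load(open("w11.pkl","rb"))
crop(w["image"],270,180,370,430,2.4,"w11b"); crop(c["image"],295,255,345,310,10,"s11b")
R=s["tool_rot"]
for z in (.063,.060,.057,.054,.051,.048):
    a=R.T@(back(w,299,413,z)-s["position"]);b=R.T@(back(w,355,413,z)-s["position"]); print(z,a.round(4),b.round(4),(b-a)[1])
a=R.T@(back(w,291,201,.063)-s["position"]);b=R.T@(back(w,358,201,.063)-s["position"]); print(a,b)
print("mouth",R.T@(np.array([.47449,.17557,.05])-s["position"]))
```

```text
0.063 [-0.0247 -0.007  -0.0328] [-0.0247  0.0151 -0.0328] 0.022097319354605176
0.06 [-0.0276 -0.0072 -0.0298] [-0.0276  0.0155 -0.0298] 0.022702988967880297
0.057 [-0.0305 -0.0074 -0.0268] [-0.0305  0.0159 -0.0268] 0.02330865858115542
0.054 [-0.0334 -0.0076 -0.0238] [-0.0334  0.0163 -0.0238] 0.02391432819443048
0.051 [-0.0363 -0.0078 -0.0208] [-0.0363  0.0167 -0.0208] 0.024519997807705654
0.048 [-0.0391 -0.008  -0.0177] [-0.0391  0.0171 -0.0178] 0.025125667420980775
[ 0.05976947 -0.00827463 -0.03278419] [ 0.05977507  0.01312115 -0.03279571]
mouth [ 0.06107918  0.00088806 -0.01978959]
```

View pics/w11b.png

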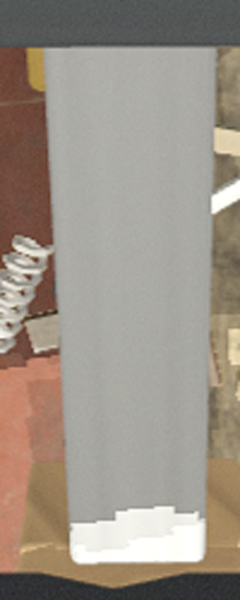

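View pics/s11b.png

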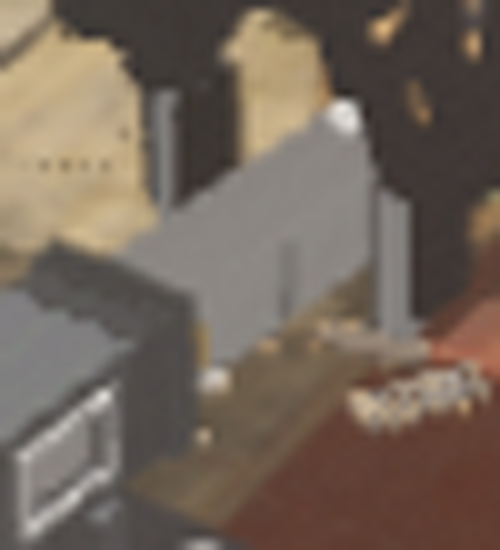

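Request:
servo_tool(
  plan=[
    [[0,0.0015,0.0025,0,0.035,-0.002],[0,0,0.0025,0,0.035,0],[0,0,0,0,0,0]],
  ],
)

```text
time_s: 14.3
position: [0.4675, 0.1163, 0.025]
tool_rot: [[0.122, 0.993, 0.008], [0.99, -0.122, 0.069], [0.07, -0.001, -0.998]]
force: [-0.1, -0.6, 0.8]
finger_gap: 0.0512
```

Request:
servo_tool(
  plan=[
    [[0,0,0,0,0,0],[0,0,0,0,0,0],[0,0,0,0,0,0],[0,0,0,0,0,0],[0,0,0,0,0,0],[0,0,0,0,0,0]],
  ],
  jaw=1,
)

```text
time_s: 14.9
position: [0.4684, 0.1167, 0.0256]
tool_rot: [[0.121, 0.993, 0.009], [0.99, -0.121, 0.07], [0.07, 0.001, -0.998]]
force: [1.1, -0.3, 1.3]
finger_gap: 0.023
```

Run:
```python
from h import *
s=read_state(); print(s["position"],s["finger_gap"],s["force"],s["moment"],np.arctan2(s["tool_rot"][1,0],s["tool_rot"][0,0]),s["tool_rot"])
w=cam("wrist"); cv2.imwrite("pics/w12.png",w["image"])
c=cam("scene"); crop(c["image"],250,220,390,340,5,"s12")
import pickle; pickle.dump((w,s,c),open("w12.pkl","wb"))
R=s["tool_rot"]; print(R.T@(np.array([.47449,.17557,.05])-s["position"]))
```

```text
[0.46844362 0.11669626 0.02562501] 0.023011349151575232 [ 1.06685737 -0.26414736  1.29880726] [-0.10339175 -0.12907383 -0.06386415] 1.4494566862571785 [[ 1.20742806e-01  9.92638447e-01  9.49146940e-03]
 [ 9.90192858e-01 -1.21111247e-01  6.96431575e-02]
 [ 7.02799994e-02  9.89474977e-04 -9.97526813e-01]]
[ 0.06073949 -0.00110428 -0.02015716]
```

View pics/w12.png

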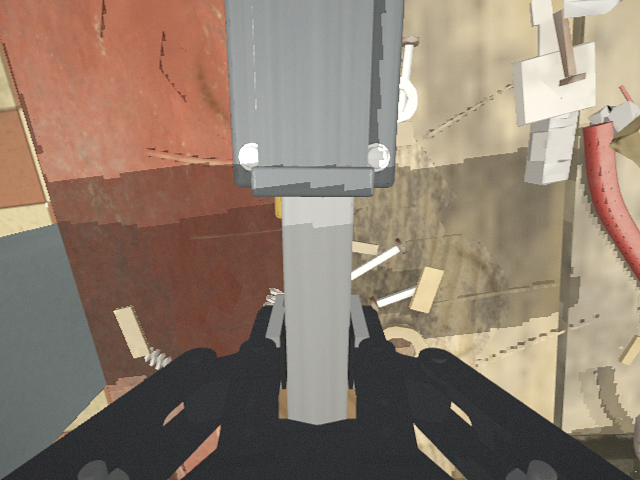

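View pics/s12.png

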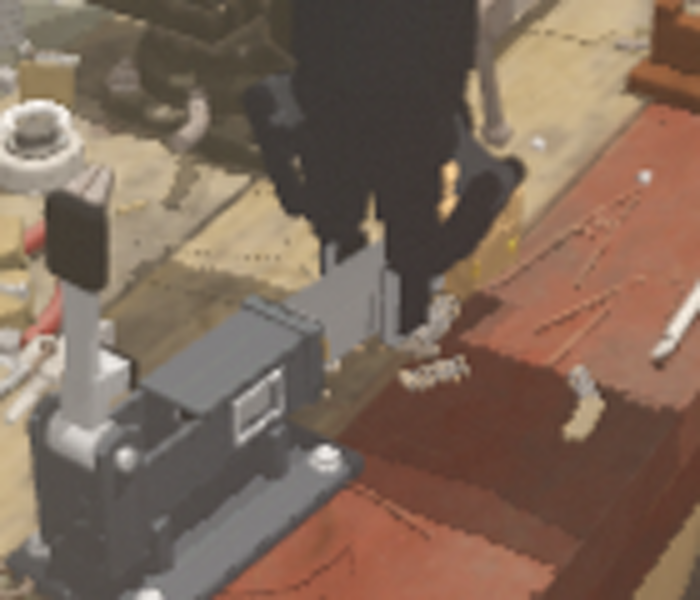

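Request:
servo_tool(
  plan=[
    [[-0.0003,-0.0003,-0.0016,0,-0.024,0],[-0.0003,-0.0004,-0.0016,0,-0.023,0],[-0.0004,-0.0004,-0.0016,0,-0.023,0],[0,0,0,0,0,0],[0,0,0,0,0,0]],
  ],
)

```text
time_s: 15.5
position: [0.4681, 0.1154, 0.0304]
tool_rot: [[0.121, 0.993, 0.003], [0.993, -0.121, -0.001], [-0.001, 0.003, -1.0]]
force: [4.8, -1.9, -2.3]
finger_gap: 0.0229
```

Run:
```python
from h import *
s=read_state(); print(s["position"],s["finger_gap"],s["force"],s["moment"],np.arctan2(s["tool_rot"][1,0],s["tool_rot"][0,0]),s["tool_rot"][2])
w=cam("wrist"); cv2.imwrite("pics/w13.png",w["image"])
c=cam("scene"); crop(c["image"],250,220,390,340,5,"s13")
R=s["tool_rot"]; print(R.T@(np.array([.47449,.17557,.05])-s["position"]))
```

```text
[0.46805534 0.11542628 0.03044021] 0.022941533570280864 [ 4.77151427 -1.89889271 -2.25173742] [-0.22879827 -1.05139461 -0.32302478] 1.4492798707728773 [-0.00112931  0.00270011 -0.99999572]
[ 0.06045808 -0.00085027 -0.01963044]
```

View pics/w13.png

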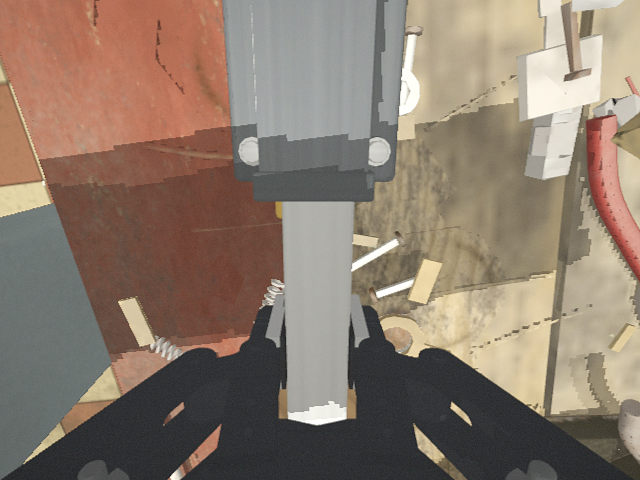

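View pics/s13.png

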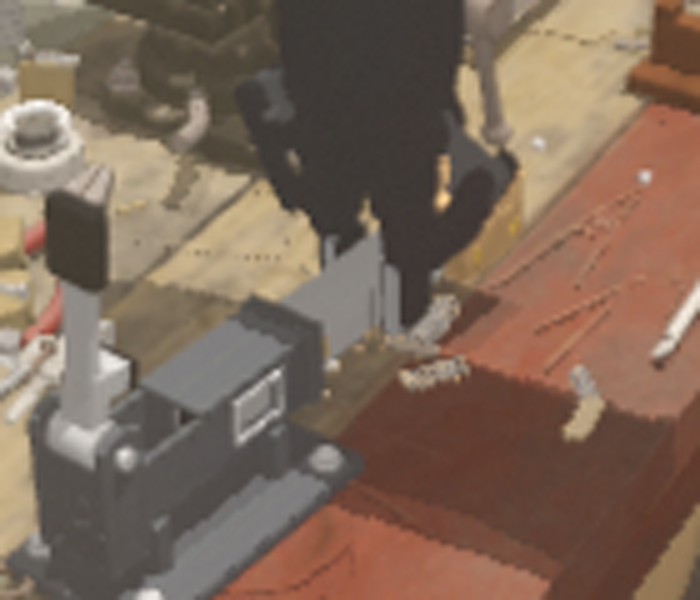

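Request:
servo_tool(
  plan=[
    [[0.004,-0.0005,0,0,0,0.002],[0.004,0,0,0,0,0],[0.004,0,0,0,0,0],[0.004,0,0,0,0,0],[0.004,0,0,0,0,0],[0,0,0,0,0,0]],
  ],
)

```text
time_s: 16.2
position: [0.4703, 0.1349, 0.0305]
tool_rot: [[0.124, 0.992, 0.003], [0.992, -0.124, -0.003], [-0.002, 0.003, -1.0]]
force: [5.1, -2.7, -1.3]
finger_gap: 0.0233
```

Run:
```python
from h import *
s=read_state(); print(s["position"],s["finger_gap"],s["force"],s["moment"],np.arctan2(s["tool_rot"][1,0],s["tool_rot"][0,0]),s["tool_rot"][2])
w=cam("wrist"); cv2.imwrite("pics/w14.png",w["image"])
R=s["tool_rot"]; print(R.T@(np.array([.47449,.17557,.05])-s["position"]))
```

```text
[0.47025053 0.13490568 0.03047043] 0.02327464088353747 [ 5.06464532 -2.685303   -1.25915491] [-0.43538003 -1.09010566 -0.31817745] 1.446915532530088 [-0.00214936  0.00328358 -0.9999923 ]
[ 0.04083447 -0.00075325 -0.01961996]
```

View pics/w14.png

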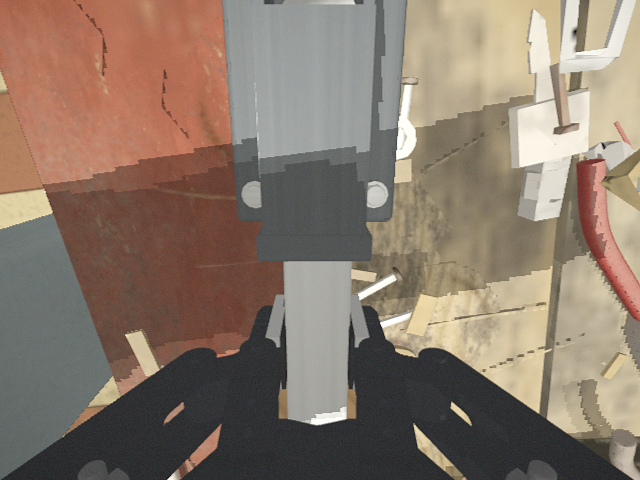

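Request:
servo_tool(
  plan=[
    [[0.004,-0.0003,0,0,0,0],[0.004,0,0,0,0,0],[0.003,0,0,0,0,0],[0.003,0,0,0,0,0],[0,0,0,0,0,0]],
  ],
)

```text
time_s: 16.75
position: [0.4717, 0.1487, 0.0305]
tool_rot: [[0.124, 0.992, 0.003], [0.992, -0.124, -0.003], [-0.002, 0.003, -1.0]]
force: [6.2, -2.1, -2.0]
finger_gap: 0.0233
```

Run:
```python
from h import *
s=read_state(); print(s["position"],s["finger_gap"],s["force"],s["moment"],np.arctan2(s["tool_rot"][1,0],s["tool_rot"][0,0]),s["tool_rot"][2])
w=cam("wrist"); cv2.imwrite("pics/w15.png",w["image"])
c=cam("scene"); crop(c["image"],250,220,390,340,5,"s15")
import pickle; pickle.dump((w,s,c),open("w15.pkl","wb"))
R=s["tool_rot"]; print(R.T@(np.array([.47449,.17557,.05])-s["position"]))
```

```text
[0.47172902 0.14867599 0.03046519] 0.023332858174824663 [ 6.17716708 -2.10253974 -2.01988259] [-0.54429076 -1.12111125 -0.31115715] 1.4467644255254475 [-0.00237858  0.00344421 -0.99999124]
[ 0.02698244 -0.00051989 -0.01960095]
```

View pics/w15.png

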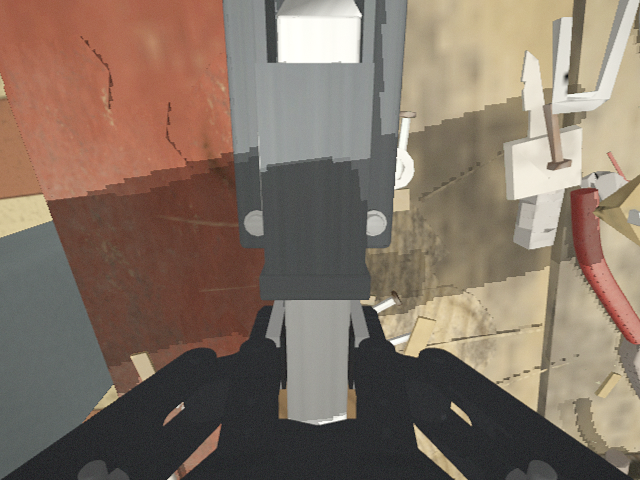

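View pics/s15.png

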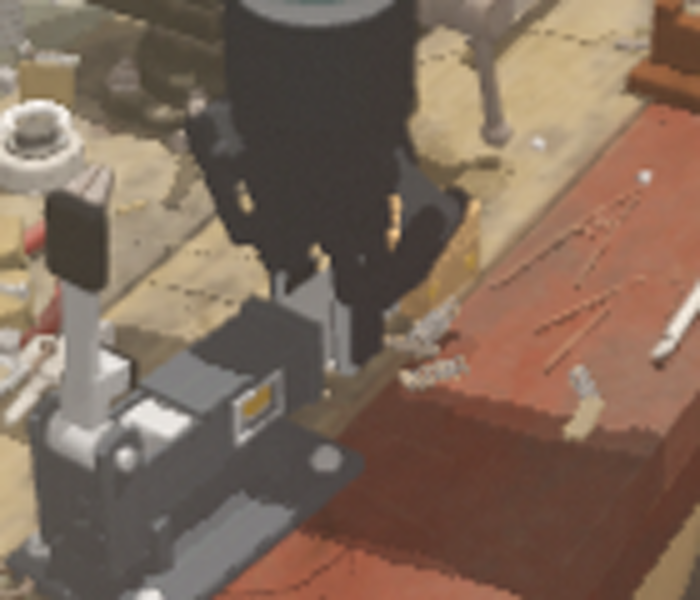

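Run:
```python
from h import *
import pickle
w,s,c=pickle.load(open("w15.pkl","rb")); crop(w["image"],240,0,400,80,5,"w15b"); crop(c["image"],290,285,315,315,16,"s15b")
R=s["tool_rot"]
m=R.T@(np.array([.47449,.17557,.05])-s["position"])
for r in (12,14,16): print("taper",r,(R.T@(back(w,318,r,.062)-s["position"]))[0]-m[0])
for r in (61,63): print("tube end (72)",(R.T@(back(w,318,r,.066)-s["position"]))[0]-m[0])
for r in (299,): print("mouth (0)",(R.T@(back(w,318,r,.066)-s["position"]))[0]-m[0])
```

```text
taper 12 0.08519601877345134
taper 14 0.08471992062782868
taper 16 0.08424234544083199
tube end (72) 0.0723855496396052
tube end (72) 0.07188979753792508
mouth (0) -0.0004440870500638898
```

View pics/w15b.png

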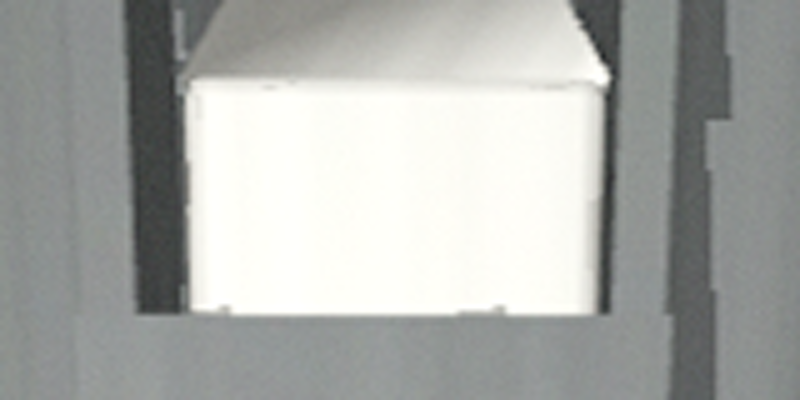

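View pics/s15b.png

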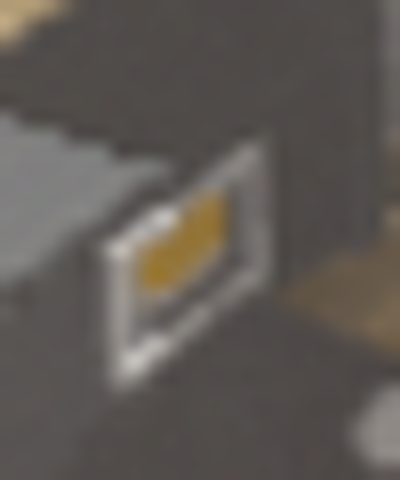

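Request:
servo_tool(
  plan=[
    [[0.003,0,0,0,0,0],[0.002,0,0,0,0,0],[0.001,0,0,0,0,0],[0.001,0,0,0,0,0],[0,0,0,0,0,0],[0,0,0,0,0,0]],
  ],
)

```text
time_s: 17.45
position: [0.4702, 0.1562, 0.0299]
tool_rot: [[0.123, 0.992, -0.001], [0.992, -0.123, -0.0], [-0.0, -0.001, -1.0]]
force: [1.6, -1.7, 0.4]
finger_gap: 0.0234
```

Run:
```python
from h import *
s=read_state(); print(s["position"],s["finger_gap"],s["force"],s["moment"],np.arctan2(s["tool_rot"][1,0],s["tool_rot"][0,0]),s["tool_rot"][2])
w=cam("wrist"); crop(w["image"],220,0,420,320,2,"w16")
c=cam("scene"); crop(c["image"],285,280,325,325,14,"s16")
import pickle; pickle.dump((w,s,c),open("w16.pkl","wb"))
R=s["tool_rot"]; print(R.T@(np.array([.47449,.17557,.05])-s["position"]))
```

```text
[0.47020629 0.15621008 0.02985825] 0.02338160854934684 [ 1.60018099 -1.72049713  0.39019578] [-0.19365171 -0.23192405 -0.03043419] 1.4476126823160942 [-3.19952346e-04 -1.12306564e-03 -9.99999318e-01]
[ 0.01973313  0.00184983 -0.02015016]
```

View pics/w16.png

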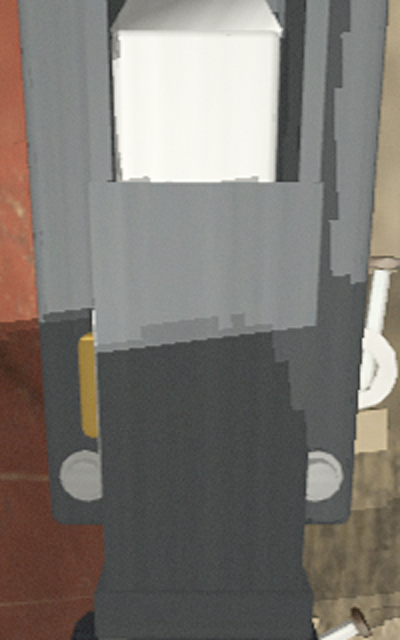

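View pics/s16.png

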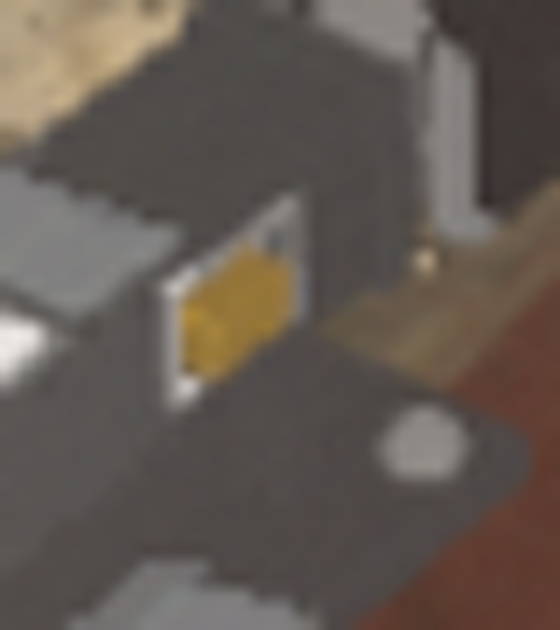

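Run:
```python
from h import *
import pickle
w,s,c=pickle.load(open("w16.pkl","rb"))
R=s["tool_rot"]
m=R.T@(np.array([.47449,.17557,.05])-s["position"])
f=lambda u,v,z:(R.T@(back(w,u,v,z)-s["position"]))-m
print("taper",f(318,15,.062)[0]-.052, "tube end",f(318,91,.066)[0],"button rear/front",f(262,218,.0555),f(262,169,.0555),"left bar",f(276.5,30,.062)[1],f(361,30,.062)[1], "tube",f(265,100,.066)[1],f(381.5,100,.066)[1])
print("button out edge",f(259,195,.0555))
```

```text
taper 0.03962211612834159 tube end 0.07197695267239916 button rear/front [ 0.03274329 -0.02076154 -0.00548716] [ 0.04936602 -0.01995245 -0.00549339] left bar -0.013056554415645155 0.010473682988785281 tube -0.01653652765614875 0.016530005009245178
button out edge [ 0.04072694 -0.02138836 -0.00548901]
```

Run:
```python
from h import *
import pickle
w5,s5,t5,c5=pickle.load(open("w5.pkl","rb"))
m=np.array([.47449,.17557,0]); u=np.array([np.cos(1.447),np.sin(1.447),0]);z=np.array([0,0,1.])
for ph in np.arange(1.3,1.95,.1):
    e=-np.cos(ph)*u+np.sin(ph)*z; n=np.sin(ph)*u+np.cos(ph)*z
    X=m+.118*u+.077*z+.085*e+.009*n
    print(round(ph,2),proj(t5,X).round(1),proj(c5,X).round(1), (X-m)@u, X[2])
print("hinge",proj(t5,m+.118*u+.077*z),proj(c5,m+.118*u+.077*z))
```

```text
1.3 [196.1 239.9] [267.3 265.5] 0.10393462323566482 0.1613099352180827
1.4 [191.7 239.2] [263.9 267.2] 0.11242184042337569 0.1622929313351213
1.5 [187.4 238.6] [260.5 269.3] 0.12096479273768179 0.16242370867635397
1.6 [183.3 238. ] [257.1 271.8] 0.1294781218229831 0.16170096055781633
1.7 [179.3 237.5] [253.7 274.8] 0.13787676530919185 0.1601319084398001
1.8 [175.6 237.1] [250.4 278.1] 0.1460768067268162 0.1577322297724088
1.9 [172.1 236.8] [247.3 281.8] 0.15399631397258456 0.15452590135165867
hinge [198.65233007 244.39711232] [265.39168165 307.03159948]
```

Request:
servo_tool(
  plan=[
    [[0,0,0,0,0,0],[0,0,0,0,0,0],[0,0,0,0,0,0],[0,0,0,0,0,0],[0,0,0,0,0,0]],
  ],
  jaw=-0.2,
)

```text
time_s: 18.05
position: [0.4707, 0.1563, 0.03]
tool_rot: [[0.123, 0.992, -0.0], [0.992, -0.123, 0.0], [0.0, -0.0, -1.0]]
force: [-0.2, 0.0, 0.6]
finger_gap: 0.0511
```

Request:
servo_tool(
  plan=[
    [[0,0,-0.01,0,0,0],[0,0,-0.02,0,0,0],[0,0,-0.03,0,0,0],[0,0,-0.035,0,0,0],[0,0,-0.035,0,0,0],[0,0,-0.035,0,0,0],[0,0,-0.025,0,0,0],[0,0,-0.01,0,0,0],[0,0,0,0,0,0]],
  ],
)

```text
time_s: 18.95
position: [0.472, 0.1565, 0.232]
tool_rot: [[0.123, 0.992, 0.004], [0.992, -0.123, 0.001], [0.001, 0.004, -1.0]]
force: [-0.1, -0.1, -0.3]
finger_gap: 0.0512
```

Run:
```python
from h import *
s=read_state(); print(s["position"],s["force"])
w=cam("wrist"); cv2.imwrite("pics/w17.png",w["image"])
c=cam("scene"); crop(c["image"],250,220,390,340,5,"s17")
R=s["tool_rot"]; print(R.T@(np.array([.47449,.17557,.05])-s["position"]))
```

```text
[0.47202005 0.1564803  0.2319649 ] [-0.09688178 -0.13900565 -0.25728621]
[ 0.01902752 -0.00056686  0.18198729]
```

View pics/w17.png

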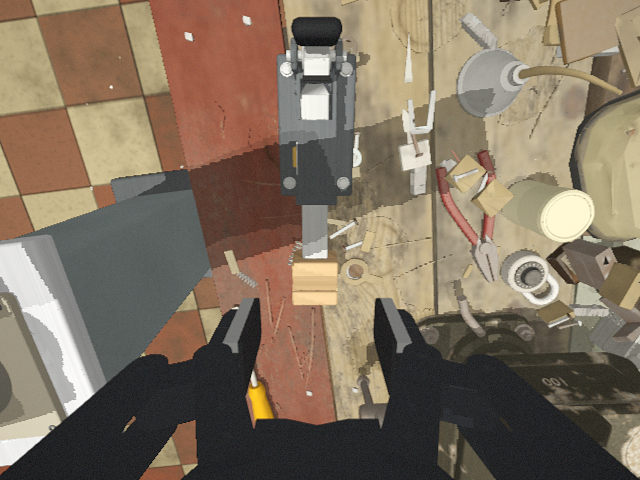

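View pics/s17.png

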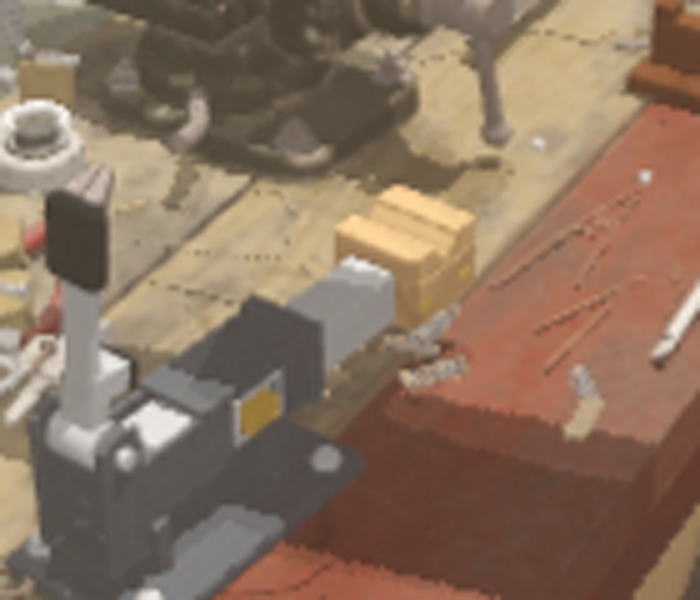

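Request:
servo_tool(
  plan=[
    [[0.02,0,0,0,0,0],[0.025,0,0,0,0,0],[0.025,0,0,0,0,0],[0.025,0,0,0,0,0],[0.025,0,0,0,0,0],[0.025,0,0,0,0,0],[0.02,0,0,0,0,0],[0.005,0,0,0,0,0],[0,0,0.01,0,0,0],[0,0,0.02,0,0,0],[0,0,0.02,0,0,0],[0,0,0.02,0,0,0],[0,0,0.005,0,0,0],[0,0,0,0,0,0]],
  ],
  jaw=1,
)

```text
time_s: 20.45
position: [0.4907, 0.3235, 0.1535]
tool_rot: [[0.124, 0.992, -0.003], [0.992, -0.124, -0.002], [-0.002, -0.003, -1.0]]
force: [0.9, 0.6, -0.9]
finger_gap: 0.0003
```

Run:
```python
from h import *
s=read_state(); print(s["position"],s["force"],s["finger_gap"])
w=cam("wrist"); cv2.imwrite("pics/w18.png",w["image"])
c=cam("scene"); crop(c["image"],220,180,360,340,4,"s18")
R=s["tool_rot"]; print(R.T@(np.array([.47449,.17557,.05])-s["position"]))
```

```text
[0.49066148 0.32349723 0.15354843] [ 0.90132435  0.59768636 -0.92881943] 0.00028558028835319344
[-0.14856318  0.00260018  0.10386761]
```

View pics/w18.png

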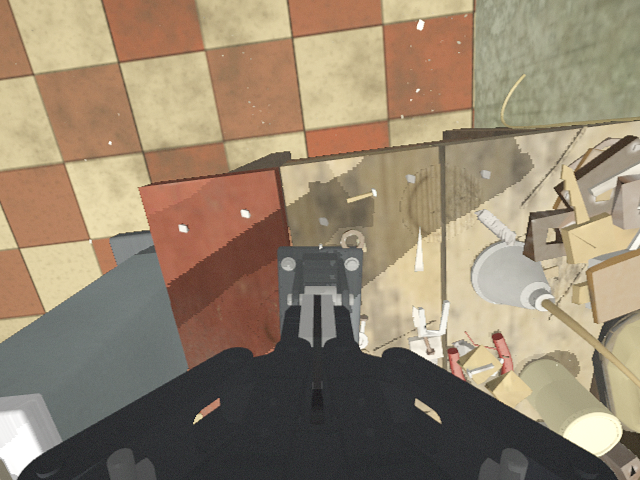

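View pics/s18.png

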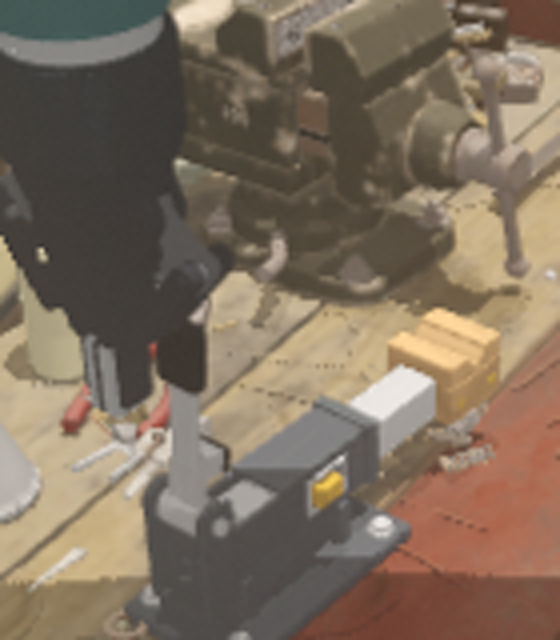

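Run:
```python
import numpy as np
def tcp(ph,r=.082,h=.014):
    e=np.array([-np.cos(ph),np.sin(ph)]); n=np.array([np.sin(ph),np.cos(ph)])
    return np.array([.118,.077])+r*e+h*n+[.011,0]
P=[np.array([.1486,.1535])]+[tcp(p) for p in np.arange(1.35,.14,-.1)]
for a,b,p in zip(P,P[1:],np.arange(1.35,.14,-.1)): print(round(p,2),[round(b[0]-a[0],3),0,round(-(b[1]-a[1]),3)],b.round(4))
print(tcp(0.05),tcp(0))
```

```text
1.35 [np.float64(-0.024), 0, np.float64(-0.007)] [0.1247 0.1601]
1.25 [np.float64(-0.008), 0, np.float64(0.001)] [0.1164 0.1592]
1.15 [np.float64(-0.008), 0, np.float64(0.002)] [0.1083 0.1576]
1.05 [np.float64(-0.008), 0, np.float64(0.002)] [0.1003 0.1551]
0.95 [np.float64(-0.008), 0, np.float64(0.003)] [0.0927 0.1518]
0.85 [np.float64(-0.007), 0, np.float64(0.004)] [0.0854 0.1478]
0.75 [np.float64(-0.007), 0, np.float64(0.005)] [0.0785 0.1431]
0.65 [np.float64(-0.006), 0, np.float64(0.005)] [0.0722 0.1378]
0.55 [np.float64(-0.006), 0, np.float64(0.006)] [0.0664 0.1318]
0.45 [np.float64(-0.005), 0, np.float64(0.007)] [0.0613 0.1253]
0.35 [np.float64(-0.004), 0, np.float64(0.007)] [0.0568 0.1183]
0.25 [np.float64(-0.004), 0, np.float64(0.007)] [0.053  0.1109]
0.15 [np.float64(-0.003), 0, np.float64(0.008)] [0.05   0.1031]
[0.04780219 0.0950808 ] [0.047 0.091]
```

Request:
servo_tool(
  plan=[
    [[-0.006,0.002,-0.003,0,0,0],[-0.009,0,-0.002,0,0,0],[-0.009,0,-0.002,0,0,0],[-0.008,0,0.001,0,0,0],[-0.008,0,0.002,0,0,0],[-0.008,0,0.002,0,0,0],[-0.008,0,0.003,0,0,0],[-0.007,0,0.004,0,0,0],[-0.007,0,0.005,0,0,0],[0,0,0,0,0,0]],
  ],
)

```text
time_s: 21.55
position: [0.484, 0.2539, 0.1437]
tool_rot: [[0.124, 0.992, -0.003], [0.992, -0.124, -0.001], [-0.002, -0.002, -1.0]]
force: [-0.1, -0.2, -0.1]
finger_gap: -0.0002
```

Run:
```python
from h import *
s=read_state(); print(s["position"],s["force"],s["finger_gap"])
c=cam("scene"); crop(c["image"],220,180,360,340,4,"s19")
R=s["tool_rot"]; print(R.T@(np.array([.47449,.17557,.0])-s["position"]))
```

```text
[0.4840101  0.25391361 0.14374902] [-0.13368238 -0.22889759 -0.11228665] -0.00016955485478383078
[-0.07867806  0.00061337  0.14388024]
```

View pics/s19.png

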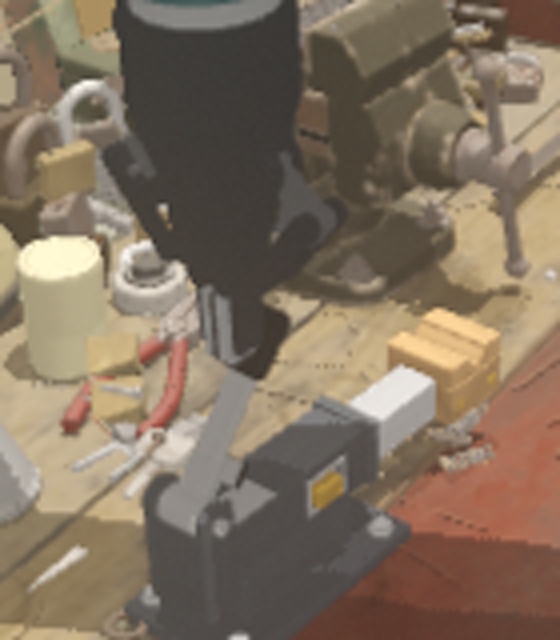

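Request:
servo_tool(
  plan=[
    [[-0.006,0,0.005,0,0,0],[-0.006,0,0.006,0,0,0],[-0.005,0,0.007,0,0,0],[-0.004,0,0.007,0,0,0],[-0.004,0,0.007,0,0,0],[-0.003,0,0.008,0,0,0],[-0.002,0,0.004,0,0,0],[0,0,0.003,0,0,0],[0,0,0,0,0,0]],
  ],
)

```text
time_s: 22.5
position: [0.4811, 0.2253, 0.0975]
tool_rot: [[0.123, 0.992, -0.001], [0.992, -0.123, -0.0], [-0.0, -0.001, -1.0]]
force: [-0.2, -0.4, -0.3]
finger_gap: 0.0004
```

Run:
```python
from h import *
s=read_state(); print(s["position"],s["force"],s["finger_gap"])
c=cam("scene"); crop(c["image"],220,180,360,340,4,"s20")
R=s["tool_rot"]; print(R.T@(np.array([.47449,.17557,.0])-s["position"]))
```

```text
[0.48106652 0.22533726 0.09746799] [-0.20642716 -0.43548191 -0.30213628] 0.00036203183218675355
[-0.0501605  -0.00029656  0.09748783]
```

View pics/s20.png

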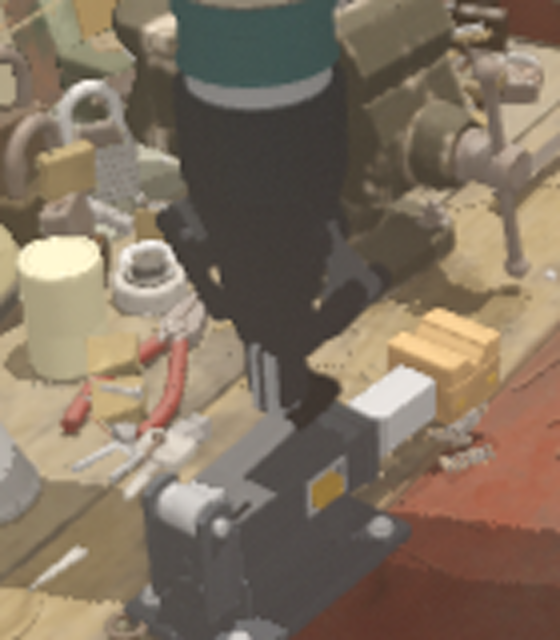

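Request:
servo_tool(
  plan=[
    [[-0.002,0,0.002,0,0,0],[-0.002,0,0.002,0,0,0],[-0.002,0,0.001,0,0,0],[0,0,0.001,0,0,0],[0,0,0,0,0,0]],
  ],
)

```text
time_s: 23.05
position: [0.4807, 0.2193, 0.092]
tool_rot: [[0.123, 0.992, -0.0], [0.992, -0.123, -0.0], [-0.0, -0.0, -1.0]]
force: [0.2, 0.3, 0.0]
finger_gap: 0.0002
```

Request:
servo_tool(
  plan=[
    [[0,0,0.001,0,0,0],[0,0,0.001,0,0,0],[0,0,0,0,0,0]],
  ],
)

```text
time_s: 23.35
position: [0.4809, 0.2194, 0.0904]
tool_rot: [[0.123, 0.992, 0.0], [0.992, -0.123, -0.0], [-0.0, 0.0, -1.0]]
force: [-1.6, -0.5, 4.4]
finger_gap: -0.0001
```

Request:
servo_tool(
  plan=[
    [[0,0,0.001,0,0,0],[0,0,0,0,0,0],[0,0,0,0,0,0]],
  ],
)

```text
time_s: 23.65
position: [0.4809, 0.2193, 0.0899]
tool_rot: [[0.123, 0.992, 0.0], [0.992, -0.123, -0.001], [-0.001, 0.001, -1.0]]
force: [-2.0, -1.6, 7.0]
finger_gap: -0.0003
```

Request:
servo_tool(
  plan=[
    [[0,0,0.001,0,0,0],[0,0,0,0,0,0],[0,0,0,0,0,0]],
  ],
)

```text
time_s: 23.95
position: [0.481, 0.2193, 0.0896]
tool_rot: [[0.123, 0.992, 0.001], [0.992, -0.123, -0.001], [-0.001, 0.001, -1.0]]
force: [-2.4, -2.5, 11.3]
finger_gap: -0.0001
```

Request:
servo_tool(
  plan=[
    [[0,0,0.002,0,0,0],[0,0,0,0,0,0],[0,0,0,0,0,0],[0,0,0,0,0,0]],
  ],
)

```text
time_s: 24.35
position: [0.481, 0.2191, 0.0887]
tool_rot: [[0.123, 0.992, 0.001], [0.992, -0.123, -0.001], [-0.001, 0.001, -1.0]]
force: [-5.8, -2.5, 17.3]
finger_gap: 0.0002
```

Request:
servo_tool(
  plan=[
    [[0,0,-0.005,0,0,0],[0,0,-0.01,0,0,0],[0,0,-0.03,0,0,0],[0,0,-0.04,0,0,0],[0,0,-0.03,0,0,0],[-0.02,0,-0.01,0,0,0],[-0.03,0,0,0,0,0],[-0.03,0,0,0,0,0],[0,0,0,0,0,0],[0,0,0,0,0,0]],
  ],
)

```text
time_s: 25.35
position: [0.4709, 0.14, 0.2111]
tool_rot: [[0.124, 0.992, 0.0], [0.992, -0.124, 0.001], [0.001, 0.0, -1.0]]
force: [0.1, -0.4, -1.2]
finger_gap: -0.0004
```

Run:
```python
from h import *
s=read_state(); print(s["position"],s["force"],s["finger_gap"])
w=cam("wrist"); cv2.imwrite("pics/w21.png",w["image"]); crop(w["image"],250,0,390,160,5,"w21b")
c=cam("scene"); crop(c["image"],240,230,340,350,5,"s21")
import pickle; pickle.dump((w,s,c),open("w21.pkl","wb"))
m=np.array([.47449,.17557,0]); u=np.array([np.cos(1.447),np.sin(1.447),0]);v=np.array([-u[1],u[0],0]);z=np.array([0,0,1.])
for ph in (0,.09,.2):
    e=-np.cos(ph)*u+np.sin(ph)*z; n=np.sin(ph)*u+np.cos(ph)*z
    for r in (.068,.102): print(ph,r,*[((proj(c,m+.118*u+.077*z+r*e+.014*n+b*v)-[240,230])*5).round(0) for b in (.013,-.013)])
```

```text
[0.47094647 0.13995844 0.21112094] [ 0.06447028 -0.35484124 -1.1758871 ] -0.0003545508959061701
0 0.068 [272. 280.] [222. 256.]
0 0.102 [329. 239.] [278. 216.]
0.09 0.068 [269. 269.] [218. 245.]
0.09 0.102 [325. 221.] [275. 199.]
0.2 0.068 [264. 256.] [213. 233.]
0.2 0.102 [319. 202.] [268. 180.]
```

View pics/w21.png

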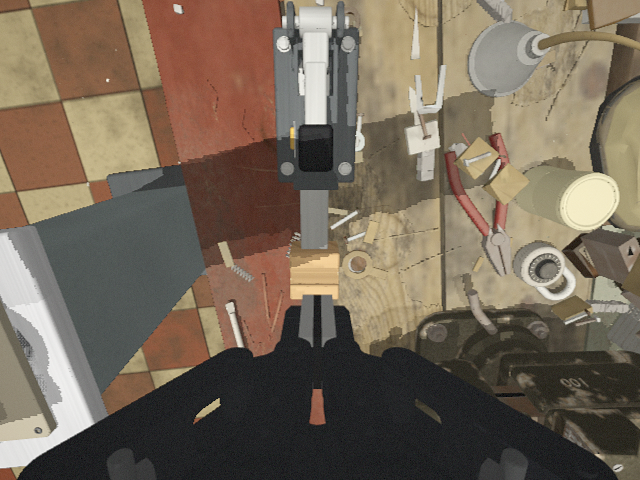

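View pics/s21.png

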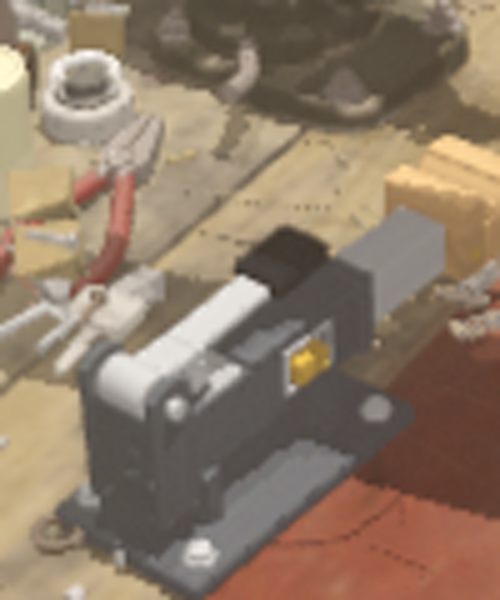

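Run:
```python
from h import *
s=read_state(); print(s["time_s"],abs(s["qvel"]).max()); print(job_done())
```

```text
25.45 0.007877929197298605
the job is handed in; nothing more can be done
None
```

The filing arm is home in the tube, its button has sprung out through the hole, and the clamp lever is closed on the bar. I handed the job in at 25.5 s of the 61 s allowed.

**What I did:**
1. I gripped the bar with the pads over the rear half of the button only. Then I carried it round the vice handle and slid it in until the tube covered the button's front part.
2. I let go and took hold again farther back. I levelled the bar from about 0.07 rad of droop and pushed it home.
3. I swung the lever over with shut fingers. I pressed its tail down to the stop with about 17 N, then drew the gripper clear.

**Last checks:**
- **Bar position:** before I let go, the bar measured 39.6 mm in from the mouth. The button's own edges gave about 41 mm. Both are within the allowed 35.5 to 44.5 mm.
- **Button:** it stood about 5 mm out of the wall, which means fully sprung. It was still out through the hole in the last picture.
- **Lever:** its tail corners in the last scene picture fit an angle of about 0 rad. The finger stopped at 89 to 90 mm height, near the 91 mm expected for a closed lever.
- **Robot:** it was clear of everything and at rest.
- **Bystanders:** the robot went nowhere near the file, oil can or screwdriver, but I did not re-measure their positions.

The camera-based figures carry about 1 to 2 mm of error, and I did not re-measure the bar's position after closing the lever.

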